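# Show a clog's toe to the inspection camera

## Robot

A 6-joint arm with a two-finger parallel gripper is mounted at the origin on the work surface. World frame = base frame: x ahead of the robot, y to its left, z up, the work surface at z = 0. Lengths are in m, angles in rad, forces in N, time in s.
With the tool pointing down it reaches from about 0.225 to 0.875 m from the base axis. Payload 3.4 kg.
Tool frame: the origin (TCP) lies midway between the tips of the shut fingers; the grasp point (between the pads) lies 19 mm behind it; z points along the fingers, y is the direction in which the jaws open and shut (so a half turn about z gives the same grasp; the last joint's range is limited). The gripper opens to 85 mm and grips with 20 to 120 N. Pads are 22 mm wide; open, the fingers measure 114 mm over their backs; the gripper's body (76 mm by 85 mm) begins 54 mm behind the grasp point. The pads swing forward as they close: fully open they stand 13 mm farther back than shut.
Start: joints at [-1.261, 0.276, 1.505, -0, 1.361, -0.121], TCP at [0.24, -0.522, 0.231] pointing down, gripper open.
Joint ranges: [-2.89, 2.89], [-0.75, 2.08], [0.22, 2.7], [-1.18, 4.32], [0.11, 2.71], [-2.7, 2.7]. Speed limits (rad/s): [2.57, 2.57, 3.14, 3.14, 3.14, 3.14].

## Interface

Orientations are given as a unit quaternion [w, x, y, z].
In Python, from rig import manip, optics, ticket gives the robot as it stands.
- The arm moves only by the shell command python3 -m pendant 'ROWS' [FORCE]. ROWS is JSON, a list of rows, each an object with "gripper": the finger opening in mm, from 0 to 85.4; "delta_pos": the shift along the tool's x, y, z in mm, a list of three; "spin": the turn about the tool's z in rad. A call has 1 to 20 rows; each row is the pose to reach, as a shift and turn from the pose commanded when the call began, along the tool's axes at that moment; what a row does not reach only later rows make up. A row lasts 1/10 s, in which the tool goes at most 50 mm and 8.59 degrees, less where a joint would pass 70% of its speed; a pose out of reach is approached as far as the arm can. A call with a gripper value outside its range is refused whole. The fingers move at their own pace and stop on an object; FORCE is the grip in N (left out, the last holds). Time passes only in rows, so rows that repeat a pose let the fingers close. It gives the time, the measured TCP pose, the force and the opening at its end, in the units of the state.
- manip.get_state(): the state, without advancing time (a new reading comes with each control period).
- optics.get_image(name): name is "side" or "top"; returns the picture (480x640x3 uint8, blue, green, red); there is no depth.
- optics.camera_model(name): a dict with "fovy" (degrees; the focal length in pixels is half the picture's height over the tangent of half this angle, whatever the lens; pixels are square), "cx", "cy" (the principal point, pixels), "xyz" and "orientation" of the camera in the world. Camera axes: x right, y down, z forward; pixel columns grow to the right and rows downward; lengths in m; the calibration is good to about 2 mm. A picture is of the moment at which its call begins. camera_model takes no time and is no camera call.
- ticket.sign_off(): hands the job in, once; it reports no verdict.
The state is a dict: "clock": time; "qpos": joint angles; "qd": joint speeds; "effort": joint torques, N m; "position": TCP position; "ee_rot": TCP orientation; "contact_force": force on the tool from outside, world axes, zero at the start; "moment": the same for the moment, N m; "width": finger opening in m.
Only numpy, scipy, OpenCV 4.12 (cv2) and the standard library are available. Lean on these libraries where they do the work, as an engineer would, in place of code of your own. Each camera call takes 0.05 s, during which the arm holds its last target.

## Task

A shoe brush is lying across the clog with the red strap: first lay the brush in the grey tray and let go of it. Then pick up the red-strapped clog and present it to the inspection camera: the middle of the clog 15 cm straight in front of the lens at lens height, right way up, with its toe pointing towards the lens and tipped up 30 degrees, so that the camera sees the toe and the underside. Finish still holding it there, motionless in the air; do not touch the camera, and leave the blue-strapped clog and the polish tin where they are.

Things in the scene. Friction and masses are not known exactly. Their poses are not given: they have to be found in the camera images.
- red_mid (a point): Middle of the red-strapped clog: centre line of its narrow waist behind the strap, half-way up the sole there. x to the toe, y left, z up. 28 mm above the clog's bottom, 12 mm below the flat insole. Grip here: flat parallel sides 52 mm apart (y) from 52 mm behind to 28 mm ahead; the waist's underside is 12 mm below. At the start it stands on the board, toe roughly away from the robot.
- red_toe (a point): Toe tip of the red-strapped clog, 100 mm ahead (+x) of red_mid, same axes. The hard, arched strap spans 46 to 86 mm ahead of red_mid and rises 49 mm above it.
- clog_red: The red-strapped clog: rigid wooden sole 180 mm long, 40 mm thick, 66 mm wide at the ball, 54 mm at the heel, hard plastic strap; about 0.22 kg, centre of mass about 15 mm ahead of red_mid. Origin on the underside, 10 mm ahead of (+x) and 28 mm below red_mid; same axes.
- blue_mid (a point): The same point and axes for the other clog on the board, with a blue strap, same shape; it is to stay where it is.
- brush_mid (a point): Centre (half-way up) of the shoe brush. x along its length, y across its width, z up. The brown wooden back, 130 x 40 x 18 mm, is above this point; the black rigid bristle block, 118 x 32 x 18 mm, below it. At the start it lies bristles down across the insole of the red-strapped clog, about 25 mm nearer the heel than red_mid.
- brush: The same shoe brush, 36 mm high in all, about 0.11 kg; origin at the centre of its underside, 18 mm below brush_mid; same axes.
- board: Fixed white board 250 x 300 x 12 mm that both clogs stand on; origin at the centre of its underside, z up.
- tray: Fixed open grey tray, outside 160 (x) x 220 (y) x 45 mm high, walls and floor 5 mm; origin at the centre of its underside on the table, z up. Empty at the start.
- lens (a point): Centre of the camera's front lens, 200 mm above the table. The camera is a grey box on a fixed post with a black lens. The point's x axis points level into the camera (opposite to its view), z up.
- view_point (a point): Point in the air 150 mm straight in front of the lens at lens height where red_mid must be held. Its axes are those that the clog must have: x towards the lens and 30 degrees up, y level, z up and leaning back from the lens by 30 degrees.
- camera: The inspection camera with its stand: 110 mm square base plate, post, 75 x 62 x 62 mm camera box whose top is 231 mm above the table; origin under the base's centre, x axis level, away from the side it looks to; the lens front is 60 mm on the -x side.
- tin: Closed round polish tin, dark with a white lid, 60 mm across, 26 mm high, standing loose on the table; origin at the centre of its underside.
Mind the look-alikes: they are no part of the job. Leave any pink or yellow look-alike of the clog_red alone.

How it is judged:
By the outcome, as a careful person would: the job done as asked, in the order asked, and still so for the second after the job is handed in, while the arm keeps its last pose, push and grip.
It also fails if it takes over 53 s, if anything falls off the work surface, if the arm or the gripper's body presses on something with over 40 N, if the wrist force passes 120 N, or if a joint passes its speed limit or range.

## Working session

There is one attempt and no reset: what is moved stays moved. The work goes in short steps, Python scripts to look and compute and a shell command to move; the robot and the scene stay as the last step left them, time stands still between calls to the robot, and variables do not carry over. Pictures are saved under pics/ and viewed, and the job is handed in when it is done.

```bash
ls; mkdir -p pics
python3 - <<'E'
from rig import manip, optics, ticket
import cv2
print(manip.get_state())
for n in ("side","top"):
    print(n,optics.camera_model(n))
    cv2.imwrite(f"pics/{n}0.png",optics.get_image(n))
E
```

```text
pics
{'clock': 0.0, 'qpos': array([-1.26100327e+00,  2.76614085e-01,  1.50614993e+00,  4.76313599e-06,
        1.36068932e+00, -1.21029115e-01]), 'qd': array([ 0.00115031, -0.00059825,  0.00111091,  0.00034119,  0.0002918 ,
        0.00085406]), 'effort': array([ 1.72419863e-03, -4.16768146e+01, -2.45802426e+01,  5.51805385e-05,
        1.08119583e-02, -2.30522289e-06]), 'position': array([ 0.23994859, -0.52195674,  0.23042213]), 'ee_rot': array([-9.26422235e-04,  9.76888292e-01,  2.13748450e-01, -8.53589717e-05]), 'contact_force': array([ 0.80945909, -0.17302288, -0.51388548]), 'moment': array([-0.02269395,  0.00049727, -0.00825559]), 'width': 0.08529760179250977}
side {'fovy': 51.46168604901378, 'cx': 323.2864513226829, 'cy': 249.9695446557008, 'xyz': array([0.23230735, 0.7396957 , 0.80727797]), 'orientation': array([ 0.08050662, -0.18398324,  0.88881672, -0.41191467])}
top {'fovy': 44.958640297799185, 'cx': 327.5046093285971, 'cy': 246.19634909372982, 'xyz': array([0.40639634, 0.04569112, 1.47781918]), 'orientation': array([ 0.03043295, -0.70205904,  0.71015829, -0.04315246])}
```

View pics/side0.png

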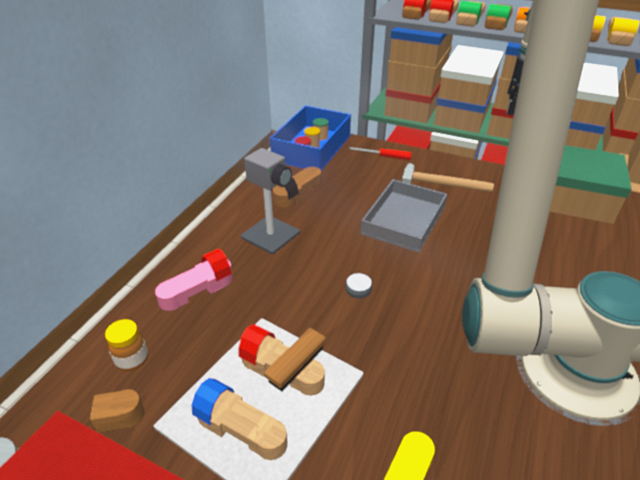

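View pics/top0.png

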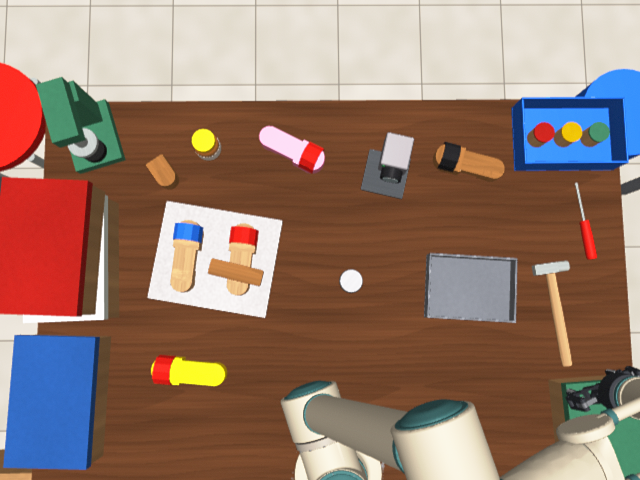

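Both views show the board with two wooden clogs. Possible confusions for the red-strapped clog, in the top view:
- wooden sole with red strap, brush across it, at (242,258)
- pink with red strap at (295,150)
- yellow with red strap at (188,372)
- black-strap brown one at (470,160)
- blue-strapped clog at (185,257)

I choose (242,258).

```bash
cat > h.py <<'E'
import numpy as np, cv2
from scipy.spatial.transform import Rotation as R
from scipy.optimize import least_squares
from rig import manip, optics, ticket
def rot(q): return R.from_quat([q[1],q[2],q[3],q[0]])
C={n:optics.camera_model(n) for n in("side","top")}
def proj(n,P):
    c=C[n]; P=np.atleast_2d(P); p=rot(c["orientation"]).inv().apply(P-c["xyz"])
    f=240/np.tan(np.radians(c["fovy"])/2)
    return np.c_[c["cx"]+f*p[:,0]/p[:,2], c["cy"]+f*p[:,1]/p[:,2]]
def ray(n,u,v):
    c=C[n]; f=240/np.tan(np.radians(c["fovy"])/2)
    d=rot(c["orientation"]).apply([(u-c["cx"])/f,(v-c["cy"])/f,1.]); return c["xyz"],d
def onz(n,u,v,z):
    o,d=ray(n,u,v); return o+d*(z-o[2])/d[2]
def tri(pt,ps):
    o1,d1=ray("top",*pt); o2,d2=ray("side",*ps)
    A=np.c_[d1,-d2]; s=np.linalg.lstsq(A,o2-o1,rcond=None)[0]
    a,b=o1+s[0]*d1,o2+s[1]*d2; return (a+b)/2,np.linalg.norm(a-b)*1e3
def crop(img,x,y,w,h,k,fn):
    c=cv2.resize(img[y:y+h,x:x+w],None,fx=k,fy=k,interpolation=cv2.INTER_CUBIC); cv2.imwrite(fn,c)
E
python3 - <<'E'
from h import *
s=cv2.imread("pics/side0.png");t=cv2.imread("pics/top0.png")
crop(t,140,195,150,130,5,"pics/t_board.png")
crop(s,150,310,220,170,3.5,"pics/s_board.png")
crop(t,340,120,190,210,2.8,"pics/t_cam.png")
crop(s,230,140,220,160,3.6,"pics/s_cam.png")
E
```

```text
(no output)
```

View pics/t_board.png

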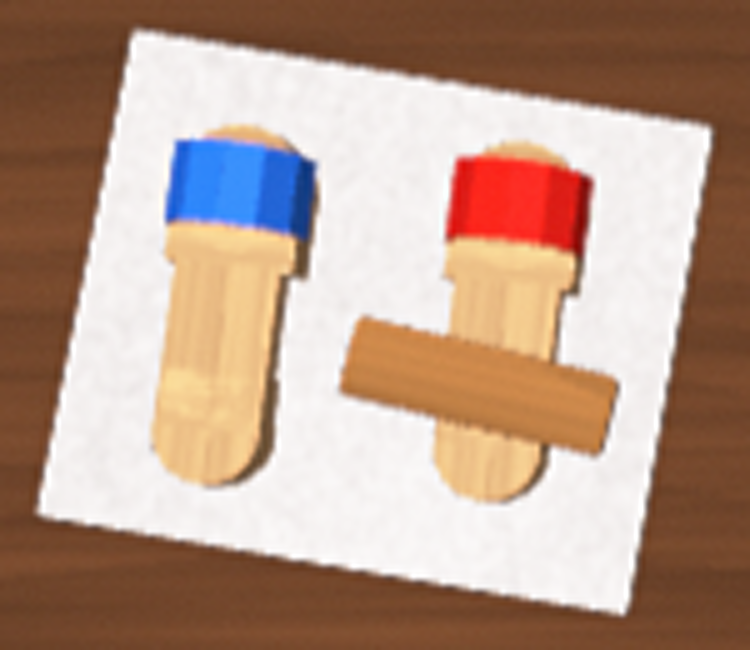

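View pics/s_board.png

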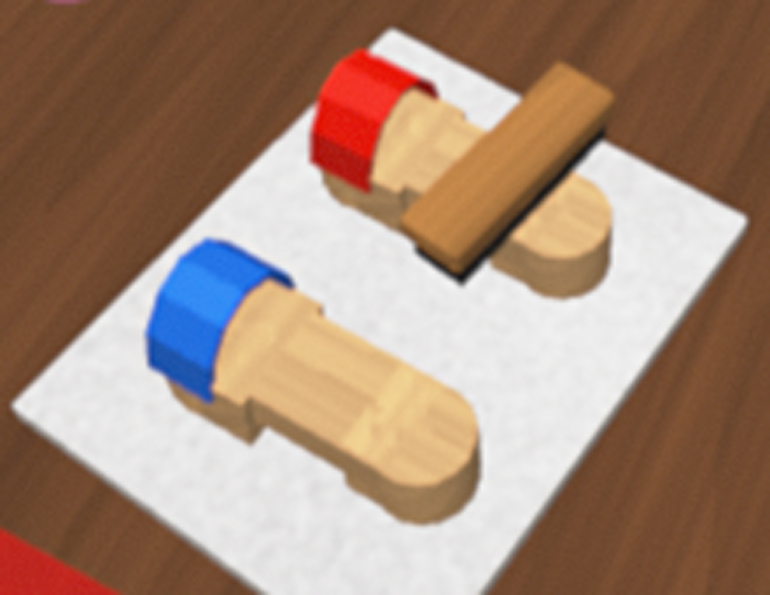

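View pics/t_cam.png

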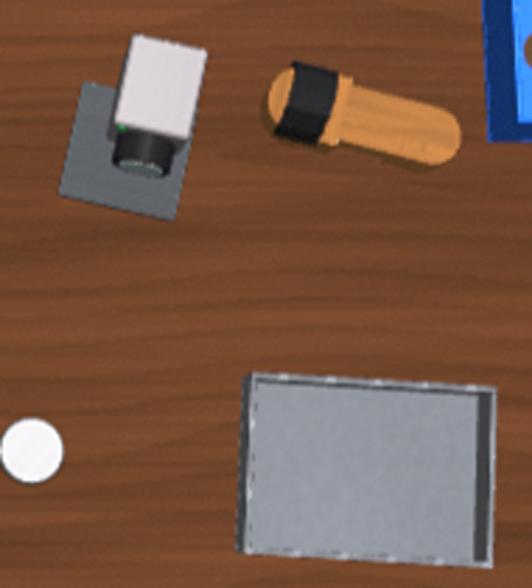

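View pics/s_cam.png

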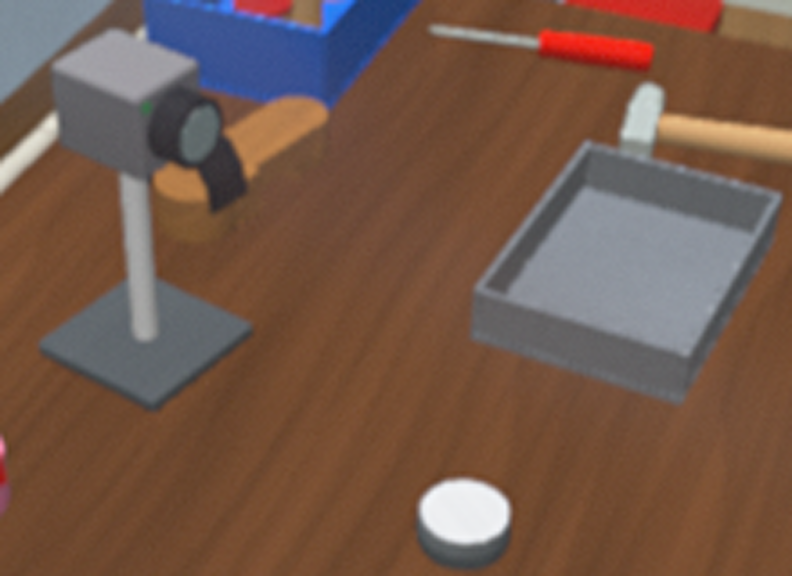

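The crop confirms the pick: a bare-wood sole with a red strap (strap at crop (520,200)) and the brush across its heel side. Next I triangulate the corners I read off.

```bash
cat > fit.py <<'E'
from h import *
def un(p,k,o): p=np.array(p,float); return (p+.5)/k-.5+np.array(o)
tb=lambda p:un(p,5,(140,195)); sb=lambda p:un(p,3.5,(150,310))
tc=lambda p:un(p,2.8,(340,120)); sc=lambda p:un(p,3.6,(230,140))
def fit(name,M,T,S,z=None):
    M=np.array(M,float)
    for a,b in zip(T,S):
        p,e=tri(a,b); print(name,np.round(p*1e3,1),"gap",round(e,1))
    P=np.array([tri(a,b)[0] for a,b in zip(T,S)])
    def f(x):
        Q=R.from_euler('z',x[3]).apply(M)+x[:3]
        return np.r_[(proj("top",Q)-T).ravel(),(proj("side",Q)-S).ravel()]
    best=min((least_squares(f,np.r_[P.mean(0),y0]) for y0 in np.arange(-3,3.2,1)),key=lambda r:r.cost)
    x=best.x; x[3]=(x[3]+np.pi)%(2*np.pi)-np.pi
    print(name,"FIT",np.round(x[:3]*1e3,1),"yaw deg",round(np.degrees(x[3]),1),"rms",round(np.sqrt(np.mean(best.fun**2)),2)); return x
if __name__=="__main__":
    # brush origin brush_mid, x along length; top face z=+.018 ; take x toward -y world
    fit("brush",[[-.065,.02,.018],[.065,.02,.018],[.065,-.02,.018],[-.065,-.02,.018]],
      tb([(363,318),(618,380),(602,455),(340,393)]),sb([(402,218),(560,62),(613,98),(458,265)]))
    # clog steps
    for n,t,s in [("stepL",(443,278),(405,190)),("stepR",(578,293),(462,112))]:
        p,e=tri(tb([t])[0],sb([s])[0]);print(n,np.round(p*1e3,1),round(e,1))
    for n,t in [("heel",(490,500)),("toe",(523,142)),("waistL",(452,300)),("waistR",(562,300)),]:
        print(n,np.round(onz("top",*tb([t])[0],.052)*1e3,1))
    fit("cam",[[.0375,-.031,.031],[.0375,.031,.031],[-.0375,.031,.031],[-.0375,-.031,.031]],
      tc([(135,34),(207,48),(188,142),(110,130)]),sc([(55,72),(118,30),(198,65),(138,105)]))
    p,e=tri(tc([(141,170)])[0],sc([(200,134)])[0]);print("lens",np.round(p*1e3,1),round(e,1))
    fit("tray",[[.08,.11,.045],[.08,-.11,.045],[-.08,-.11,.045],[-.08,.11,.045]],
      tc([(248,373),(497,388),(490,567),(240,551)]),sc([(474,290),(588,145),(779,197),(688,357)]))
    p,e=tri(tc([(32,450)])[0],sc([(465,513)])[0]);print("tin",np.round(p*1e3,1),round(e,1))
    for a in [(85,82),(62,193),(175,219)]: print("base",np.round(onz("top",*tc([a])[0],.008)*1e3,1))
    for a in [(42,347),(152,405),(252,327)]: print("baseS",np.round(onz("side",*sc([a])[0],.008)*1e3,1))
E
python3 fit.py
```

```text
brush [526.  297.2  84. ] gap 0.3
brush [494.9 174.8  85.6] gap 0.9
brush [459.7 183.1  81.6] gap 1.9
brush [489.9 308.4  80.3] gap 0.5
brush FIT [492.8 240.7  64.5] yaw deg -103.8 rms 0.72
stepL [546.5 263.   54. ] 2.5
stepR [542.2 198.7  47. ] 4.2
heel [438.6 240.3  52. ]
toe [615.2 224.7  52. ]
waistL [537.  259.3  52. ]
waistR [536.4 205.3  52. ]
cam [ 790.5 -115.9  223.1] gap 3.0
cam [ 776.3 -172.4  228. ] gap 4.8
cam [ 704.3 -153.9  227.8] gap 2.8
cam [714.1 -92.3 229.9] gap 3.4
cam FIT [ 748.1 -136.4  191.5] yaw deg 29.7 rms 16.67
lens [ 687.8 -120.1  200.1] 1.9
tray [ 536.1 -231.3   46.8] gap 0.6
tray [ 520.7 -455.    41.1] gap 0.8
tray [ 363.8 -440.3   43.5] gap 2.0
tray [ 379.  -219.7   46.1] gap 1.4
tray FIT [ 450.  -336.7   -0.9] yaw deg -4.3 rms 0.5
tin [471.3 -39.6  23.5] 0.1
base [812.6 -95.4   8. ]
base [708.2 -72.1   8. ]
base [ 682.9 -175.7    8. ]
baseS [809.5 -93.6   8. ]
baseS [708.6 -68.8   8. ]
baseS [ 682.9 -174.5    8. ]
```

```bash
cat >> h.py <<'E'
def Q(pos,yaw,P,pitch=0): # pitch>0 toe up
    return R.from_euler('ZY',[yaw,-pitch],degrees=True).apply(np.array(P,float))+pos
def sole(w=.052):
    # outline at mid: heel half circle, waist, ball, toe
    a=np.radians(np.arange(90,271,15)); hr=.027
    o=[[-.053+hr*np.cos(t),hr*np.sin(t)] for t in a]
    o+=[[.028,-.026],[.028,-.033]]
    b=np.radians(np.arange(-90,91,15)); o+=[[.067+.033*np.cos(t),.033*np.sin(t)] for t in b]
    o+=[[.028,.033],[.028,.026]]
    return np.array(o)
def draw(img,n,pos,yaw,pitch=0,col=(0,255,0)):
    for z in(.012,-.028):
        P=np.c_[sole(),np.full(len(sole()),z)]
        cv2.polylines(img,[np.round(proj(n,Q(pos,yaw,P,pitch))*16).astype(int)],True,col,1,cv2.LINE_AA,4)
def box(img,n,pos,yaw,L,W,z,col=(255,0,255)):
    P=[[L/2,W/2,z],[L/2,-W/2,z],[-L/2,-W/2,z],[-L/2,W/2,z]]
    cv2.polylines(img,[np.round(proj(n,Q(pos,yaw,P))*16).astype(int)],True,col,1,cv2.LINE_AA,4)
def goto(x,y,z,jaw=None):
    s=manip.get_state(); r=rot(s["ee_rot"]); d=r.inv().apply(np.array([x,y,z])-s["position"])*1e3
    ty=r.apply([0,1,0]); cur=np.degrees(np.arctan2(ty[1],ty[0]))
    print("clock",round(s["clock"],2),"pos",np.round(s["position"]*1e3,1),"jaw",round(cur,1),"w",round(s["width"]*1e3,1),"F",np.round(s["contact_force"],1))
    print("delta",np.round(d,1),end=" ")
    if jaw is not None:
        sp=-(((jaw-cur)+90)%180-90); print("spin",round(np.radians(sp),3))
    else: print()
E
python3 - <<'E'
from h import *
t=cv2.imread("pics/top0.png");s=cv2.imread("pics/side0.png")
for n,i in(("top",t),("side",s)):
    k=5 if n=="top" else 3.5
    draw(i,n,np.array([.517,.2335,.040]),-5)
    box(i,n,np.array([.4928,.2407,.0645]),-103.8,.13,.04,.018)
    box(i,n,np.array([.4928,.2407,.070]),-103.8,.13,.04,.018,(255,0,0))
crop(t,140,195,150,130,5,"pics/t1.png"); crop(s,150,310,220,170,3.5,"pics/s1.png")
goto(.493,.2405,.13,-13.8)
for a in [(267,100),(460,140)]: print(np.round(onz("top",(a[0]+.5)/2.8+339.5,(a[1]+.5)/2.8+119.5,.04)*1e3))
E
```

```text
clock 0.1 pos [ 239.9 -522.   230.5] jaw -65.3 w 85.5 F [-0.   0.1 -0. ]
delta [ 548.3 -587.   101.6] spin -0.899
[ 786. -257.   40.]
[ 747. -432.   40.]
```

View pics/t1.png

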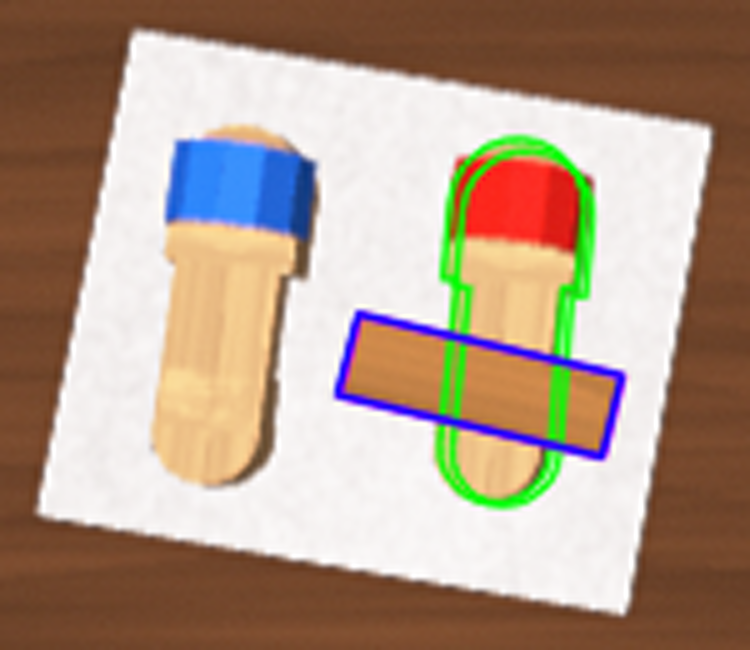

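View pics/s1.png

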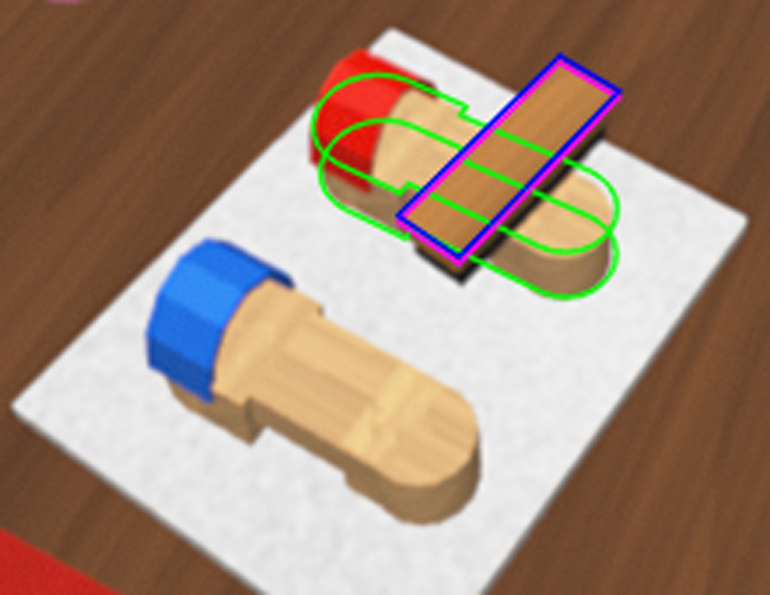

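The overlay matches: the clog and brush outlines sit on the pictures to within about 2 mm. Moving to above the brush.

```bash
python3 -m pendant '[{"gripper":85,"delta_pos":[548,-587,50],"spin":-0.9},{"gripper":85,"delta_pos":[548,-587,50],"spin":-0.9},{"gripper":85,"delta_pos":[548,-587,50],"spin":-0.9},{"gripper":85,"delta_pos":[548,-587,50],"spin":-0.9},{"gripper":85,"delta_pos":[548,-587,50],"spin":-0.9},{"gripper":85,"delta_pos":[548,-587,50],"spin":-0.9},{"gripper":85,"delta_pos":[548,-587,50],"spin":-0.9},{"gripper":85,"delta_pos":[548,-587,50],"spin":-0.9},{"gripper":85,"delta_pos":[548,-587,50],"spin":-0.9},{"gripper":85,"delta_pos":[548,-587,50],"spin":-0.9},{"gripper":85,"delta_pos":[548,-587,50],"spin":-0.9},{"gripper":85,"delta_pos":[548,-587,50],"spin":-0.9},{"gripper":85,"delta_pos":[548,-587,50],"spin":-0.9},{"gripper":85,"delta_pos":[548,-587,50],"spin":-0.9},{"gripper":85,"delta_pos":[548,-587,101],"spin":-0.9},{"gripper":85,"delta_pos":[548,-587,101],"spin":-0.9},{"gripper":85,"delta_pos":[548,-587,101],"spin":-0.9},{"gripper":85,"delta_pos":[548,-587,101],"spin":-0.9}]' 40
python3 -c "
from h import *
goto(.493,.2405,.056,-13.8)"
```

```text
clock: 1.9
position: [0.4922, 0.2411, 0.1281]
ee_rot: [-0.001, 0.786, 0.619, -0.002]
contact_force: [-1.2, -1.4, -0.4]
width: 0.0849
clock 1.9 pos [492.2 241.1 128.1] jaw -13.6 w 84.9 F [-1.2 -1.4 -0.4]
delta [-0.3  1.2 72.1] spin 0.004
```

```bash
python3 -m pendant '[{"gripper":85,"delta_pos":[0,0,40],"spin":0},{"gripper":85,"delta_pos":[0,0,72],"spin":0},{"gripper":85,"delta_pos":[0,0,72],"spin":0},{"gripper":30,"delta_pos":[0,0,72],"spin":0},{"gripper":30,"delta_pos":[0,0,72],"spin":0},{"gripper":30,"delta_pos":[0,0,72],"spin":0},{"gripper":30,"delta_pos":[0,0,72],"spin":0},{"gripper":30,"delta_pos":[0,0,72],"spin":0},{"gripper":30,"delta_pos":[0,0,72],"spin":0}]' 40
python3 -c "
from h import *
goto(.493,.2405,.056,-13.8)
cv2.imwrite('pics/a.png',optics.get_image('side')[300:480,150:390])
crop(cv2.imread('pics/a.png'),0,0,240,180,3,'pics/a.png')"
```

```text
clock: 2.8
position: [0.4942, 0.2399, 0.0604]
ee_rot: [0.001, 0.787, 0.617, 0.002]
contact_force: [-0.4, -0.3, 6.9]
width: 0.0391
clock 2.8 pos [494.2 239.9  60.4] jaw -13.7 w 39.1 F [-0.4 -0.3  6.9]
delta [ 0.3 -1.4  4.4] spin 0.001
```

View pics/a.png

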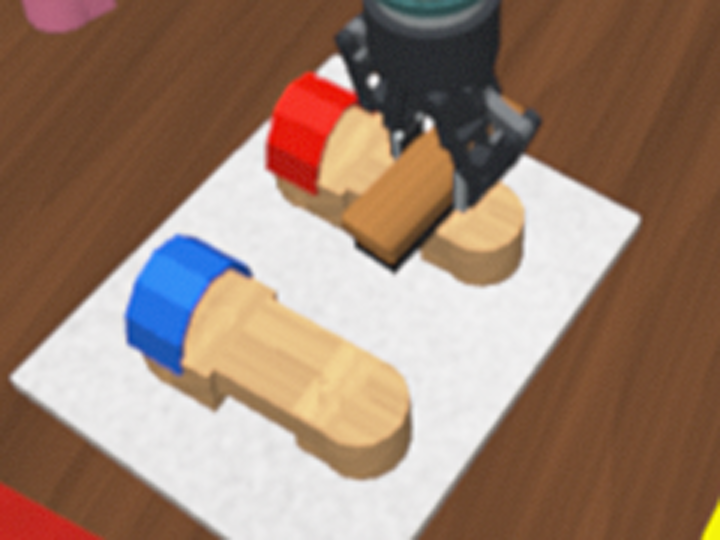

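The jaws are closed on the brush back at 39 mm. Lift.

```bash
python3 -m pendant '[{"gripper":30,"delta_pos":[0,0,-40],"spin":0},{"gripper":30,"delta_pos":[0,0,-90],"spin":0},{"gripper":30,"delta_pos":[0,0,-110],"spin":0},{"gripper":30,"delta_pos":[0,0,-110],"spin":0},{"gripper":30,"delta_pos":[0,0,-110],"spin":0}]' 40
python3 -c "
from h import *
goto(.45,-.345,.155,-4.3)
cv2.imwrite('pics/b.png',optics.get_image('side'))"
```

```text
clock: 3.35
position: [0.4924, 0.2396, 0.1682]
ee_rot: [0.0, 0.787, 0.617, 0.0]
contact_force: [-0.4, 0.3, -1.0]
width: 0.0393
clock 3.35 pos [492.4 239.6 168.2] jaw -13.7 w 39.3 F [-0.4  0.3 -1. ]
delta [-577.9   97.7   13.3] spin -0.165
```

View pics/b.png

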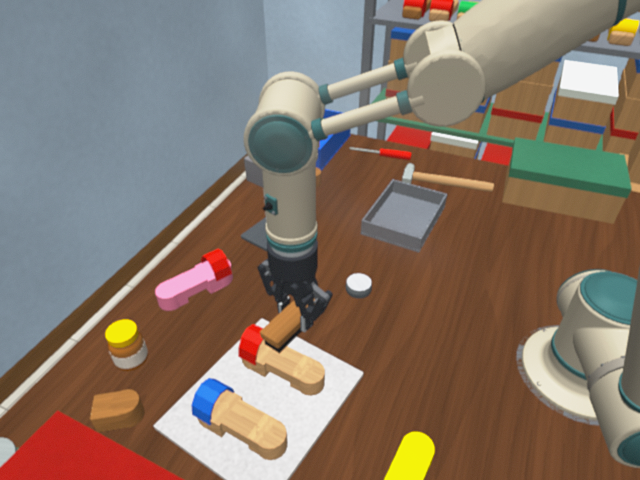

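Brush lifted; the clog stayed put. Carrying it to the tray.

```bash
python3 -m pendant '[{"gripper":30,"delta_pos":[-578,98,0],"spin":-0.165},{"gripper":30,"delta_pos":[-578,98,0],"spin":-0.165},{"gripper":30,"delta_pos":[-578,98,0],"spin":-0.165},{"gripper":30,"delta_pos":[-578,98,0],"spin":-0.165},{"gripper":30,"delta_pos":[-578,98,0],"spin":-0.165},{"gripper":30,"delta_pos":[-578,98,0],"spin":-0.165},{"gripper":30,"delta_pos":[-578,98,0],"spin":-0.165},{"gripper":30,"delta_pos":[-578,98,0],"spin":-0.165},{"gripper":30,"delta_pos":[-578,98,0],"spin":-0.165},{"gripper":30,"delta_pos":[-578,98,0],"spin":-0.165},{"gripper":30,"delta_pos":[-578,98,0],"spin":-0.165},{"gripper":30,"delta_pos":[-578,98,0],"spin":-0.165},{"gripper":30,"delta_pos":[-578,98,0],"spin":-0.165},{"gripper":30,"delta_pos":[-578,98,40],"spin":-0.165},{"gripper":30,"delta_pos":[-578,98,80],"spin":-0.165},{"gripper":30,"delta_pos":[-578,98,80],"spin":-0.165}]' 40
python3 -c "
from h import *
goto(.45,-.345,.014,-4.3)"
```

```text
clock: 5.0
position: [0.4462, -0.3401, 0.0818]
ee_rot: [-0.008, 0.733, 0.68, -0.0]
contact_force: [-1.5, 0.3, -1.4]
width: 0.0392
clock 5.0 pos [ 446.2 -340.1   81.8] jaw -4.3 w 39.2 F [-1.5  0.3 -1.4]
delta [-5.3  5.  67.6] spin 0.0
```

```bash
python3 -m pendant '[{"gripper":30,"delta_pos":[0,0,40],"spin":0},{"gripper":30,"delta_pos":[0,0,70],"spin":0},{"gripper":30,"delta_pos":[0,0,72],"spin":0},{"gripper":30,"delta_pos":[0,0,72],"spin":0},{"gripper":60,"delta_pos":[0,0,72],"spin":0},{"gripper":60,"delta_pos":[0,0,72],"spin":0},{"gripper":60,"delta_pos":[0,0,72],"spin":0},{"gripper":60,"delta_pos":[0,0,40],"spin":0},{"gripper":60,"delta_pos":[0,0,-10],"spin":0},{"gripper":75,"delta_pos":[0,0,-60],"spin":0},{"gripper":75,"delta_pos":[0,0,-90],"spin":0},{"gripper":75,"delta_pos":[0,0,-90],"spin":0}]' 40
python3 -c "
from h import *
goto(.517,.233,.16,85)
t=optics.get_image('top');s=optics.get_image('side')
cv2.imwrite('pics/c.png',np.hstack([cv2.resize(t,(400,300)),cv2.resize(s,(400,300))]))"
```

```text
clock: 6.2
position: [0.4532, -0.3474, 0.1847]
ee_rot: [0.006, 0.733, 0.68, 0.0]
contact_force: [0.9, -1.4, -0.2]
width: 0.0748
clock 6.2 pos [ 453.2 -347.4  184.7] jaw -4.3 w 74.8 F [ 0.9 -1.4 -0.2]
delta [583.7  19.9  20.2] spin -1.558
```

View pics/c.png

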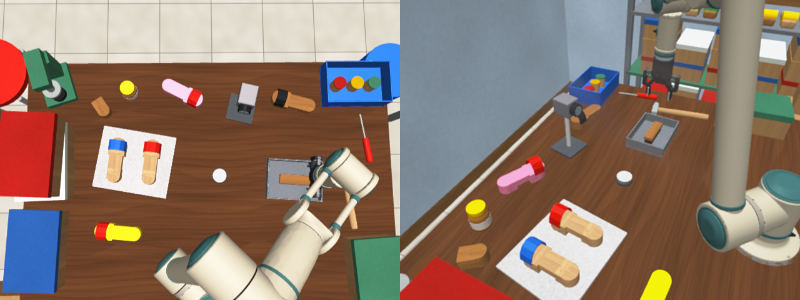

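The brush lies in the tray, released. Next I re-measure the uncovered clog and check joint 6.

Run:
```python
from h import *
print(np.round(manip.get_state()["qpos"],2))
t=optics.get_image('top');s=optics.get_image('side')
cv2.imwrite("pics/t2f.png",t);cv2.imwrite("pics/s2f.png",s)
crop(t,205,205,75,105,5.6,"pics/t2.png"); crop(s,220,310,120,100,6,"pics/s2.png")
for n,i in(("top",t),("side",s)): draw(i,n,np.array([.517,.2335,.040]),-5)
crop(t,205,205,75,105,5.6,"pics/t2o.png"); crop(s,220,310,120,100,6,"pics/s2o.png")
a=cv2.imread("pics/t2.png");b=cv2.imread("pics/t2o.png");cv2.imwrite("pics/t2j.png",np.hstack([a[:,:400],b[:,:400]]))
```

```text
[-0.78  0.3   1.61 -0.    1.24 -0.7 ]
```

View pics/t2j.png

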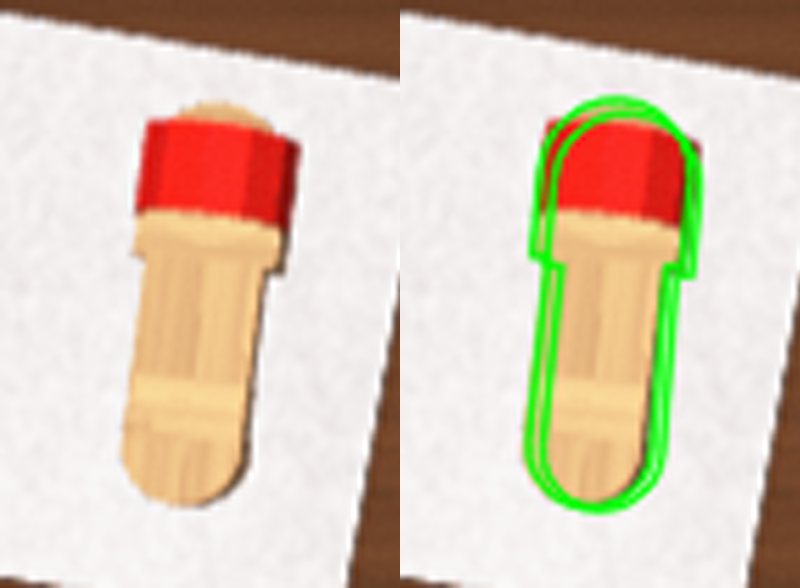

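View pics/s2o.png

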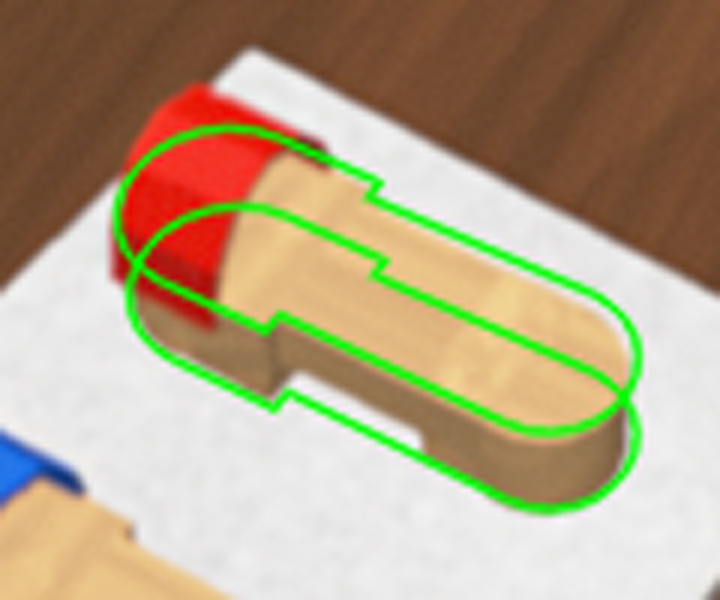

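```bash
python3 -c "
from h import *
goto(.5185,.2345,.135,-95)"
```

```text
clock 6.4 pos [ 449.9 -344.3  177.3] jaw -4.3 w 74.8 F [0.1 0.5 0.7]
delta [582.2  25.1  43.1] spin -1.559
```

```bash
python3 -m pendant '[{"gripper":85,"delta_pos":[582,25,0],"spin":1.583},{"gripper":85,"delta_pos":[582,25,0],"spin":1.583},{"gripper":85,"delta_pos":[582,25,0],"spin":1.583},{"gripper":85,"delta_pos":[582,25,0],"spin":1.583},{"gripper":85,"delta_pos":[582,25,0],"spin":1.583},{"gripper":85,"delta_pos":[582,25,0],"spin":1.583},{"gripper":85,"delta_pos":[582,25,0],"spin":1.583},{"gripper":85,"delta_pos":[582,25,0],"spin":1.583},{"gripper":85,"delta_pos":[582,25,0],"spin":1.583},{"gripper":85,"delta_pos":[582,25,0],"spin":1.583},{"gripper":85,"delta_pos":[582,25,0],"spin":1.583},{"gripper":85,"delta_pos":[582,25,0],"spin":1.583},{"gripper":85,"delta_pos":[582,25,20],"spin":1.583},{"gripper":85,"delta_pos":[582,25,43],"spin":1.583},{"gripper":85,"delta_pos":[582,25,43],"spin":1.583},{"gripper":85,"delta_pos":[582,25,43],"spin":1.583},{"gripper":85,"delta_pos":[582,25,43],"spin":1.583}]' 20
python3 -c "
from h import *
goto(.5185,.2345,.019,-95)
print(np.round(manip.get_state()['qpos'],2))"
```

```text
clock: 8.1
position: [0.5196, 0.2328, 0.1357]
ee_rot: [0.0, 0.999, -0.044, 0.0]
contact_force: [0.0, -0.2, -0.2]
width: 0.0849
clock 8.1 pos [519.6 232.8 135.7] jaw -95.1 w 84.9 F [ 0.  -0.2 -0.2]
delta [ -1.3  -1.6 116.7] spin -0.001
[ 0.3   0.34  1.67 -0.    1.14  1.96]
```

```bash
python3 -m pendant '[{"gripper":85,"delta_pos":[-1,-1,45],"spin":0},{"gripper":85,"delta_pos":[-1,-1,90],"spin":0},{"gripper":85,"delta_pos":[-1,-1,117],"spin":0},{"gripper":85,"delta_pos":[-1,-1,117],"spin":0},{"gripper":45,"delta_pos":[-1,-1,117],"spin":0},{"gripper":45,"delta_pos":[-1,-1,117],"spin":0},{"gripper":45,"delta_pos":[-1,-1,117],"spin":0},{"gripper":45,"delta_pos":[-1,-1,117],"spin":0},{"gripper":45,"delta_pos":[-1,-1,117],"spin":0}]' 25
python3 -c "
from h import *
goto(.5185,.2345,.15,-95)
t=optics.get_image('side'); crop(t,200,280,180,130,4,'pics/d.png')"
```

```text
clock: 9.0
position: [0.5206, 0.2351, 0.0209]
ee_rot: [-0.001, 0.999, -0.044, 0.003]
contact_force: [0.9, 0.0, 7.8]
width: 0.0519
clock 9.0 pos [520.6 235.1  20.9] jaw -95.0 w 51.9 F [0.9 0.  7.8]
delta [  -1.3    0.5 -129.1] spin -0.0
```

View pics/d.png

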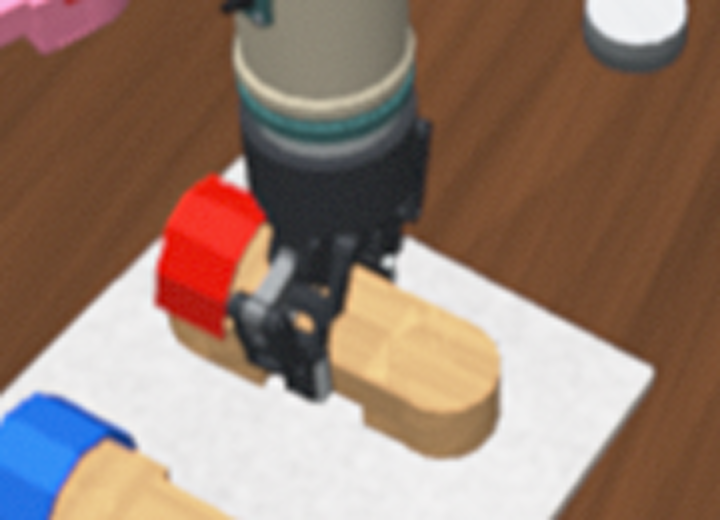

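Checking the geometry before lifting: the tool stays vertical, so the clog has to be turned 30° within the grip. The strap's top rear edge would then swing into the gripper body if I grip at red_mid. I'll regrip about 41 mm farther back, on the flat sides, and tip it by hooking the heel's lower edge on the tray's rim.

```bash
python3 -m pendant '[{"gripper":70,"delta_pos":[0,0,0],"spin":0},{"gripper":70,"delta_pos":[0,0,-3],"spin":0},{"gripper":70,"delta_pos":[-42,0,-3],"spin":0},{"gripper":70,"delta_pos":[-42,0,-3],"spin":0},{"gripper":70,"delta_pos":[-42,0,-3],"spin":0},{"gripper":45,"delta_pos":[-42,0,-3],"spin":0},{"gripper":45,"delta_pos":[-42,0,-3],"spin":0},{"gripper":45,"delta_pos":[-42,0,-3],"spin":0},{"gripper":45,"delta_pos":[-42,0,-3],"spin":0},{"gripper":45,"delta_pos":[-42,0,-3],"spin":0}]' 60
python3 -c "
from h import *
goto(.5185,.2345,.15,-95)
s=optics.get_image('side'); crop(s,200,280,180,130,4,'pics/e.png')"
```

```text
clock: 10.05
position: [0.4778, 0.2386, 0.0222]
ee_rot: [-0.0, 0.999, -0.044, 0.001]
contact_force: [-2.0, 0.1, 6.5]
width: 0.0517
clock 10.05 pos [477.8 238.6  22.2] jaw -95.0 w 51.7 F [-2.   0.1  6.5]
delta [  41.1    0.4 -127.8] spin -0.001
```

View pics/e.png

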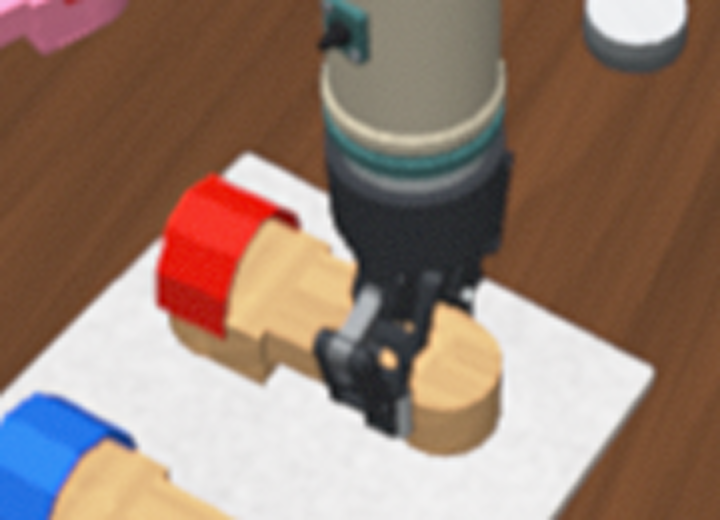

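```bash
python3 -m pendant '[{"gripper":45,"delta_pos":[0,0,-40],"spin":0},{"gripper":45,"delta_pos":[0,0,-80],"spin":0},{"gripper":45,"delta_pos":[0,0,-110],"spin":0},{"gripper":45,"delta_pos":[0,0,-110],"spin":0},{"gripper":45,"delta_pos":[0,0,-110],"spin":0}]' 60
python3 -c "
from h import *
goto(.4244,-.1654,.095,-4.3)
s=optics.get_image('side'); cv2.imwrite('pics/f.png',s)"
```

```text
clock: 10.6
position: [0.4766, 0.238, 0.1309]
ee_rot: [0.0, 0.999, -0.044, -0.0]
contact_force: [-0.2, -0.0, -4.0]
width: 0.0514
clock 10.6 pos [476.6 238.  130.9] jaw -95.0 w 51.4 F [-0.2 -0.  -4. ]
delta [-16.7 406.4  35.9] spin 1.558
```

View pics/f.png

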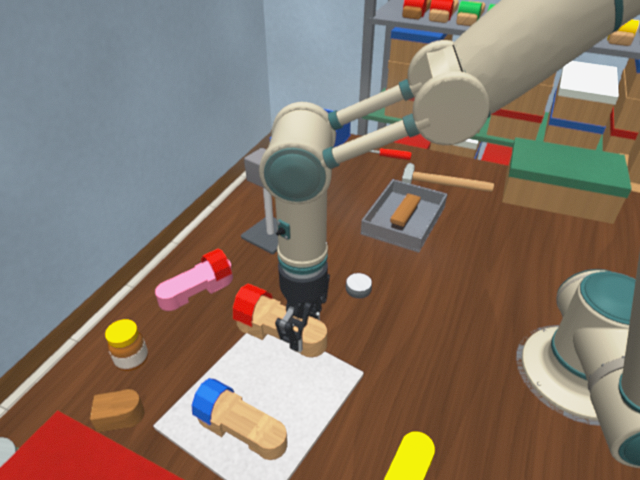

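The clog is lifted level and the brush rests in the tray. Next: staging beside the tray's +y wall, heel towards the wall.

```bash
python3 -m pendant '[{"gripper":45,"delta_pos":[-17,406,0],"spin":-1.583},{"gripper":45,"delta_pos":[-17,406,0],"spin":-1.583},{"gripper":45,"delta_pos":[-17,406,0],"spin":-1.583},{"gripper":45,"delta_pos":[-17,406,0],"spin":-1.583},{"gripper":45,"delta_pos":[-17,406,0],"spin":-1.583},{"gripper":45,"delta_pos":[-17,406,0],"spin":-1.583},{"gripper":45,"delta_pos":[-17,406,0],"spin":-1.583},{"gripper":45,"delta_pos":[-17,406,0],"spin":-1.583},{"gripper":45,"delta_pos":[-17,406,0],"spin":-1.583},{"gripper":45,"delta_pos":[-17,406,0],"spin":-1.583},{"gripper":45,"delta_pos":[-17,406,0],"spin":-1.583},{"gripper":45,"delta_pos":[-17,406,20],"spin":-1.583},{"gripper":45,"delta_pos":[-17,406,36],"spin":-1.583},{"gripper":45,"delta_pos":[-17,406,36],"spin":-1.583},{"gripper":45,"delta_pos":[-17,406,36],"spin":-1.583}]' 60
python3 -c "
from h import *
goto(.4244,-.1654,.049,-4.3)
s=optics.get_image('side');t=optics.get_image('top'); cv2.imwrite('pics/g1.png',s);cv2.imwrite('pics/g2.png',t)
crop(s,270,120,200,200,2.9,'pics/gs.png');crop(t,280,180,250,180,3,'pics/gt.png')"
```

```text
clock: 12.15
position: [0.4233, -0.1644, 0.094]
ee_rot: [-0.002, 0.733, 0.68, -0.001]
contact_force: [0.4, 1.0, -3.2]
width: 0.0518
clock 12.15 pos [ 423.3 -164.4   94. ] jaw -4.3 w 51.8 F [ 0.4  1.  -3.2]
delta [-1.   1.3 45. ] spin -0.0
```

View pics/gs.png

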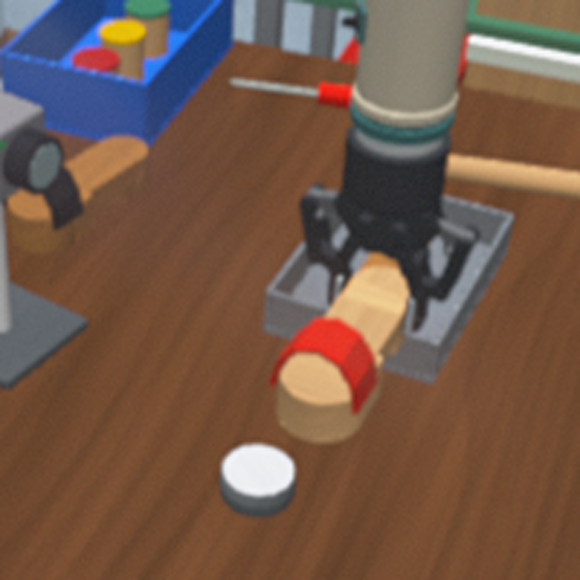

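View pics/gt.png

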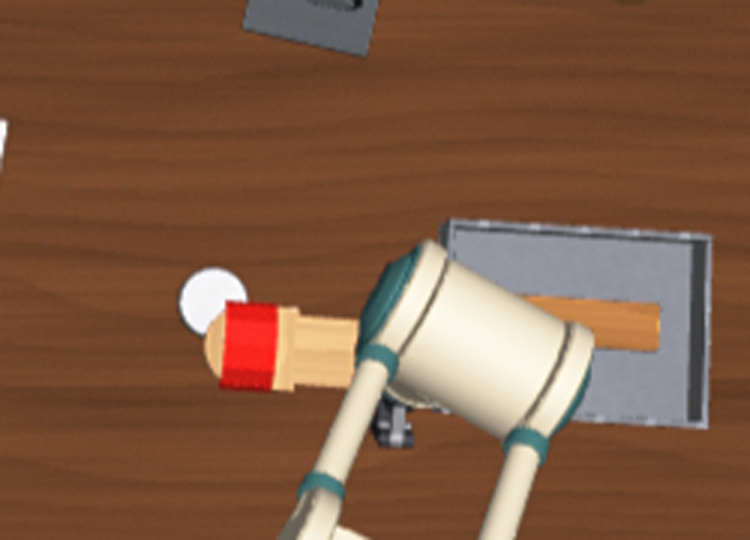

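```bash
python3 -m pendant '[{"gripper":45,"delta_pos":[0,-16,20],"spin":0},{"gripper":45,"delta_pos":[0,-16,45],"spin":0},{"gripper":45,"delta_pos":[0,-16,45],"spin":0},{"gripper":45,"delta_pos":[-10,-16,45],"spin":0},{"gripper":45,"delta_pos":[-17,-16,45],"spin":0},{"gripper":45,"delta_pos":[-20,-16,45],"spin":0},{"gripper":45,"delta_pos":[-22,-16,43],"spin":0},{"gripper":45,"delta_pos":[-24,-16,41],"spin":0},{"gripper":45,"delta_pos":[-25,-16,38],"spin":0},{"gripper":45,"delta_pos":[-25,-16,38],"spin":0}]' 60
python3 -c "
from h import *
goto(.408,-.184,.049,-4.3)
s=optics.get_image('side');t=optics.get_image('top')
crop(s,310,180,150,120,5,'pics/hs.png')"
```

```text
clock: 13.25
position: [0.4073, -0.1896, 0.0582]
ee_rot: [0.001, 0.733, 0.68, 0.0]
contact_force: [0.4, -0.3, -3.1]
width: 0.0518
clock 13.25 pos [ 407.3 -189.6   58.2] jaw -4.3 w 51.8 F [ 0.4 -0.3 -3.1]
delta [5.6 0.3 9.2] spin 0.0
```

View pics/hs.png

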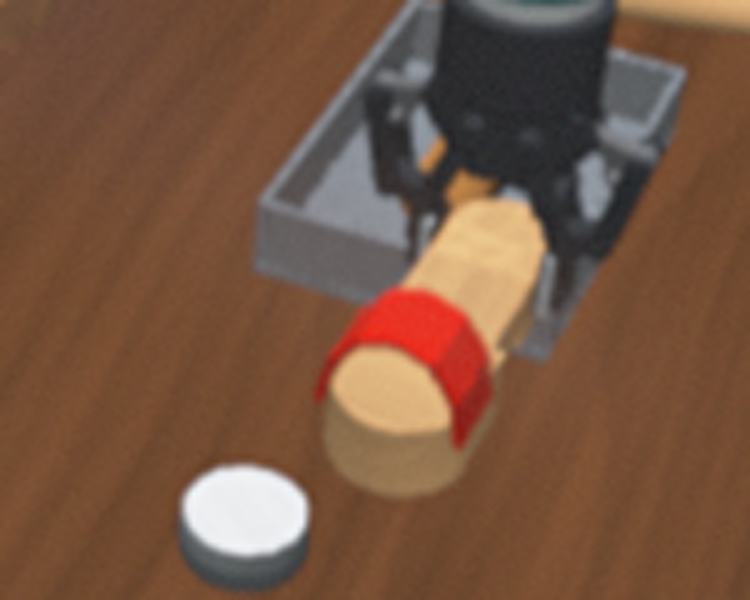

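```bash
cat >> h.py <<'E'
def overlay(pitches,fn,rs,rt,dx=.041,dz=-.0015,up=.0195,st=None,top=None,strap=True,raw=None):
    s0=manip.get_state() if st is None else st
    r=rot(s0["ee_rot"]); tx=r.apply([1,0,0]); yaw=np.degrees(np.arctan2(tx[1],tx[0])); piv=s0["position"]+[0,0,up]
    ims={"side":optics.get_image("side"),"top":optics.get_image("top")} if raw is None else raw
    out=[]
    for n,(x,y,w,h,k) in (("side",rs),("top",rt)):
        i=cv2.resize(ims[n][y:y+h,x:x+w],None,fx=k,fy=k,interpolation=cv2.INTER_CUBIC); 
        clean=i.copy()
        for p,c in zip(pitches,[(0,255,0),(255,0,0),(255,0,255)]):
            mid=Q(piv,yaw,[dx,0,dz],p)
            def pl(P,cl=True):
                uv=(proj(n,Q(mid,yaw,P,p))-[x,y]+.5)*k-.5
                cv2.polylines(i,[np.round(uv*16).astype(int)],cl,c,1,cv2.LINE_AA,4)
            for z in(.012,-.028): pl(np.c_[sole(),np.full(len(sole()),z)])
            pl([[.046,-.033,.012],[.046,-.015,.049],[.046,.015,.049],[.046,.033,.012]],False)
            pl([[.086,-.033,.012],[.086,-.015,.049],[.086,.015,.049],[.086,.033,.012]],False)
        cv2.imwrite(fn+"_"+n+".png",np.vstack([clean,i]) if w>h*1.2 else np.hstack([clean,i]))
    return ims
E
python3 -c "
from h import *
overlay([0,8],'pics/i',(350,210,90,110,4.4),(280,250,130,80,3.7))"
```

```text
(no output)
```

View pics/i_side.png

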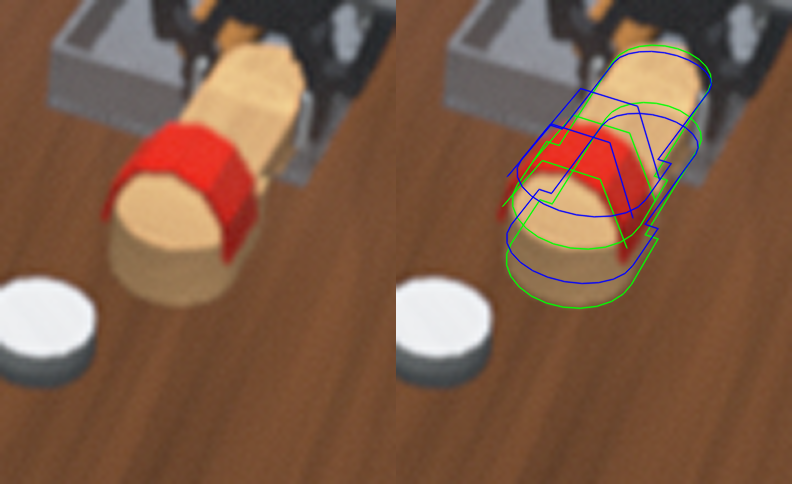

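View pics/i_top.png

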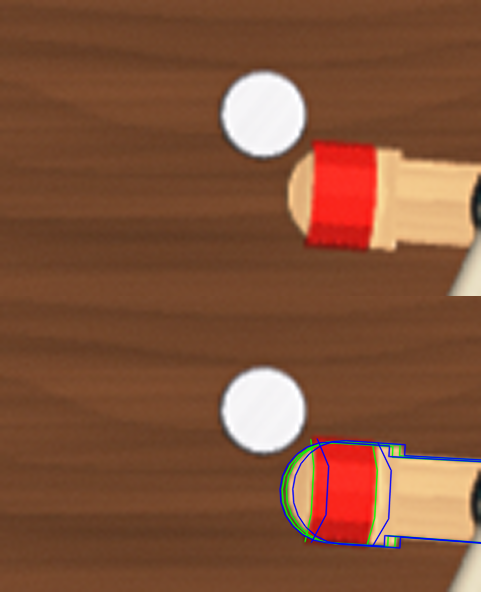

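The overlay with pitch 0 matches (toe bottom edge at (575,305) in the crop), so the heel did not catch. Retrying with a deeper hook, checking force at contact.

```bash
python3 -m pendant '[{"gripper":45,"delta_pos":[14,0,0],"spin":0},{"gripper":45,"delta_pos":[14,0,12],"spin":0},{"gripper":45,"delta_pos":[14,0,14],"spin":0},{"gripper":45,"delta_pos":[8,0,14],"spin":0},{"gripper":45,"delta_pos":[4,0,14],"spin":0},{"gripper":45,"delta_pos":[1,0,14],"spin":0},{"gripper":45,"delta_pos":[-1,0,14],"spin":0},{"gripper":45,"delta_pos":[-1,0,14],"spin":0}]' 60
python3 -c "
from h import *
goto(.408,-.184,.049,-4.3)
overlay([0,8],'pics/j',(350,210,90,110,4.4),(280,250,130,80,3.7))"
```

```text
clock: 14.25
position: [0.4072, -0.1848, 0.044]
ee_rot: [-0.003, 0.735, 0.678, 0.004]
contact_force: [5.7, 19.7, 4.2]
width: 0.0518
clock 14.25 pos [ 407.2 -184.8   44. ] jaw -4.6 w 51.8 F [ 5.7 19.7  4.2]
delta [ 0.9  0.8 -5. ] spin -0.006
```

View pics/j_side.png

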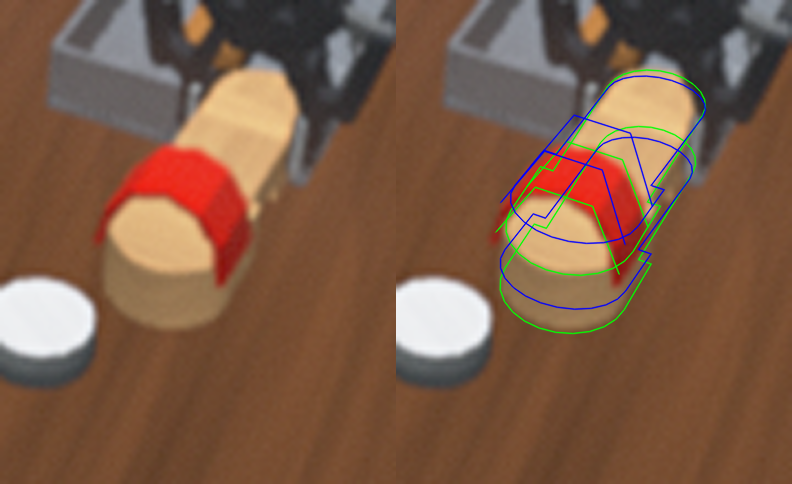

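Contact now: 20 N against the rim. Lowering the grip to 30 N and pressing farther, to let the clog pivot.

```bash
python3 -m pendant '[{"gripper":45,"delta_pos":[0,0,-1],"spin":0},{"gripper":45,"delta_pos":[-2,0,-3],"spin":0},{"gripper":45,"delta_pos":[-5,0,-4],"spin":0},{"gripper":45,"delta_pos":[-7,0,-5],"spin":0},{"gripper":45,"delta_pos":[-7,0,-5],"spin":0}]' 30
python3 -c "
from h import *
goto(.408,-.184,.049,-4.3)
overlay([0,8],'pics/k',(350,210,90,110,4.4),(280,250,130,80,3.7))"
```

```text
clock: 14.85
position: [0.4055, -0.1871, 0.0475]
ee_rot: [-0.007, 0.736, 0.677, 0.006]
contact_force: [10.9, 27.9, -0.8]
width: 0.0512
clock 14.85 pos [ 405.5 -187.1   47.5] jaw -4.8 w 51.2 F [10.9 27.9 -0.8]
delta [ 3.4  2.2 -1.4] spin -0.009
```

View pics/k_side.png

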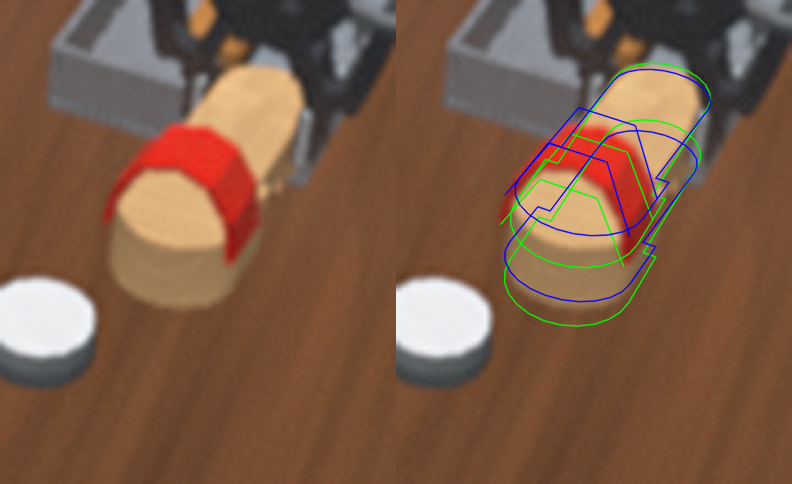

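It turns: the pitch is about 6°. Continuing along the arc.

```bash
python3 -m pendant '[{"gripper":45,"delta_pos":[-2,0,-2],"spin":0},{"gripper":45,"delta_pos":[-4,0,-4],"spin":0},{"gripper":45,"delta_pos":[-6,0,-6],"spin":0},{"gripper":45,"delta_pos":[-7,0,-7],"spin":0},{"gripper":45,"delta_pos":[-7,0,-7],"spin":0}]' 30
python3 -c "
from h import *
goto(.408,-.184,.049,-4.3)
overlay([8,18],'pics/l',(350,210,90,110,4.4),(280,250,130,80,3.7))"
```

```text
clock: 15.45
position: [0.4038, -0.1925, 0.0536]
ee_rot: [-0.009, 0.736, 0.677, 0.006]
contact_force: [10.5, 29.6, -5.0]
width: 0.0518
clock 15.45 pos [ 403.8 -192.5   53.6] jaw -4.8 w 51.8 F [10.5 29.6 -5. ]
delta [8.7 3.5 4.8] spin -0.009
```

View pics/l_side.png

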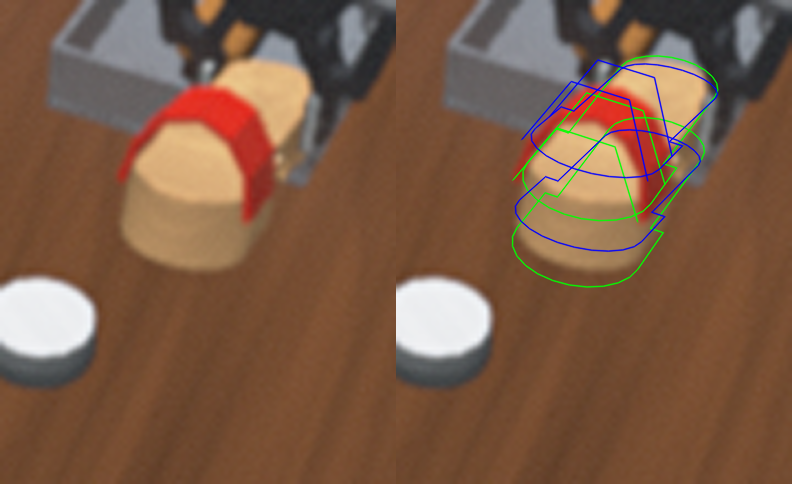

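```bash
python3 -m pendant '[{"gripper":45,"delta_pos":[-2,0,-2],"spin":0},{"gripper":45,"delta_pos":[-4,0,-3],"spin":0},{"gripper":45,"delta_pos":[-6,0,-5],"spin":0},{"gripper":45,"delta_pos":[-8,0,-6],"spin":0},{"gripper":45,"delta_pos":[-8,0,-6],"spin":0}]' 30
python3 -c "
from h import *
goto(.408,-.184,.049,-4.3)
overlay([20,30],'pics/m',(350,210,90,110,4.4),(280,250,130,80,3.7))"
```

```text
clock: 16.05
position: [0.4019, -0.201, 0.0603]
ee_rot: [-0.01, 0.736, 0.677, 0.005]
contact_force: [5.4, 26.8, 4.4]
width: 0.0514
clock 16.05 pos [ 401.9 -201.    60.3] jaw -4.7 w 51.4 F [ 5.4 26.8  4.4]
delta [17.2  4.7 11.7] spin -0.007
```

View pics/m_side.png

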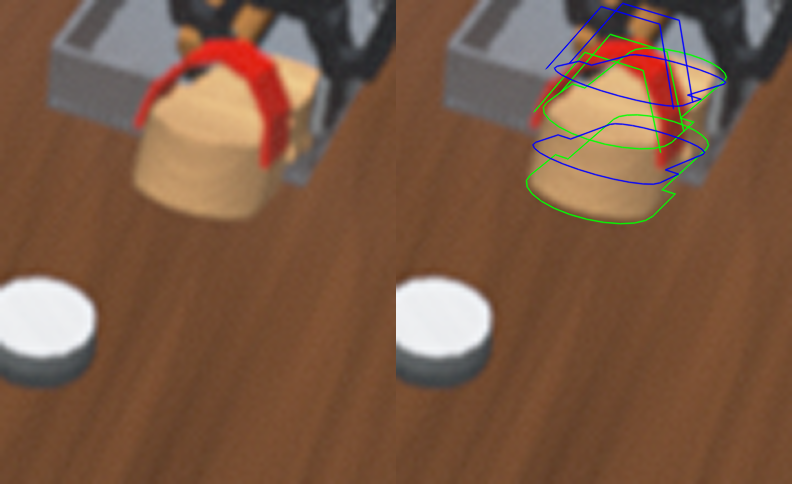

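```bash
python3 -m pendant '[{"gripper":45,"delta_pos":[-2,0,-1],"spin":0},{"gripper":45,"delta_pos":[-4,0,-3],"spin":0},{"gripper":45,"delta_pos":[-6,0,-4],"spin":0},{"gripper":45,"delta_pos":[-8,0,-5],"spin":0},{"gripper":45,"delta_pos":[-8,0,-5],"spin":0}]' 30
python3 -c "
from h import *
goto(.408,-.184,.049,-4.3)
overlay([25,30],'pics/n',(350,200,90,120,4.4),(280,250,130,80,3.7))"
```

```text
clock: 16.65
position: [0.4008, -0.2095, 0.0651]
ee_rot: [-0.01, 0.735, 0.678, 0.005]
contact_force: [2.5, 23.6, 3.1]
width: 0.0516
clock 16.65 pos [ 400.8 -209.5   65.1] jaw -4.7 w 51.6 F [ 2.5 23.6  3.1]
delta [25.7  5.2 16.6] spin -0.007
```

View pics/n_side.png

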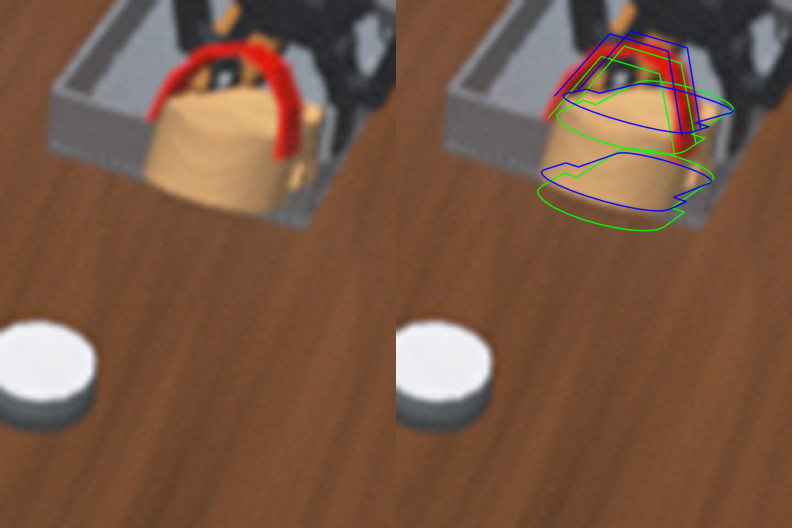

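About 30°. Firming the grip to 100 N, then backing off and rising.

```bash
python3 -m pendant '[{"gripper":45,"delta_pos":[0,0,0],"spin":0},{"gripper":45,"delta_pos":[0,0,0],"spin":0},{"gripper":45,"delta_pos":[15,0,0],"spin":0},{"gripper":45,"delta_pos":[30,0,-20],"spin":0},{"gripper":45,"delta_pos":[30,0,-60],"spin":0},{"gripper":45,"delta_pos":[30,0,-80],"spin":0},{"gripper":45,"delta_pos":[30,0,-80],"spin":0},{"gripper":45,"delta_pos":[30,0,-80],"spin":0}]' 100
python3 -c "
from h import *
goto(.408,-.184,.149,-4.3)
overlay([25,30],'pics/o',(350,170,90,120,4.4),(280,230,130,80,3.7))"
```

```text
clock: 17.55
position: [0.4062, -0.1898, 0.1462]
ee_rot: [0.0, 0.733, 0.68, -0.0]
contact_force: [0.0, 0.5, -2.7]
width: 0.0511
clock 17.55 pos [ 406.2 -189.8  146.2] jaw -4.3 w 51.1 F [ 0.   0.5 -2.7]
delta [ 5.9  1.4 -2.8] spin -0.0
```

View pics/o_side.png

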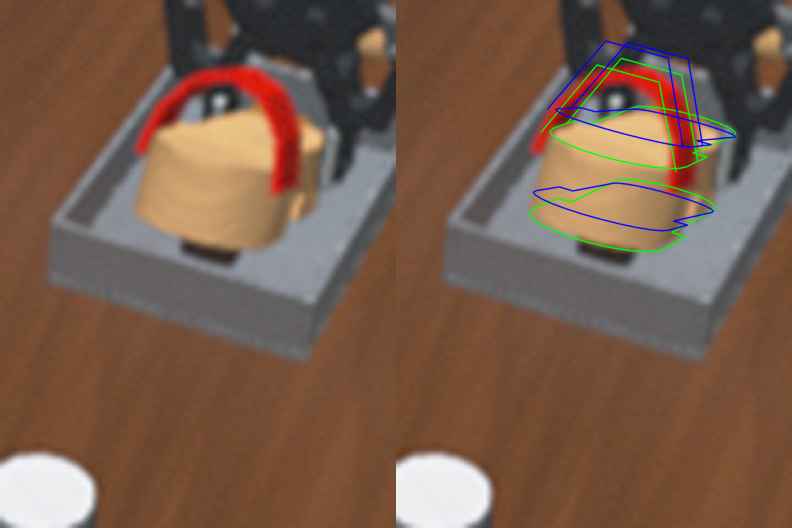

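```bash
python3 -c "
from h import *
goto(.478,-.070,.161,-103.5)"
```

```text
clock 17.65 pos [ 405.2 -189.1  145. ] jaw -4.3 w 51.3 F [ 0.6 -0.4 -4. ]
delta [124.3  63.5 -16. ] spin -1.411
```

```bash
python3 -m pendant '[{"gripper":45,"delta_pos":[20,10,-16],"spin":0.15},{"gripper":45,"delta_pos":[40,20,-16],"spin":0.3},{"gripper":45,"delta_pos":[60,30,-16],"spin":0.44},{"gripper":45,"delta_pos":[80,40,-16],"spin":0.59},{"gripper":45,"delta_pos":[100,50,-16],"spin":0.74},{"gripper":45,"delta_pos":[124,63,-16],"spin":0.89},{"gripper":45,"delta_pos":[124,63,-16],"spin":1.04},{"gripper":45,"delta_pos":[124,63,-16],"spin":1.19},{"gripper":45,"delta_pos":[124,63,-16],"spin":1.34},{"gripper":45,"delta_pos":[124,63,-16],"spin":1.48},{"gripper":45,"delta_pos":[124,63,-16],"spin":1.63},{"gripper":45,"delta_pos":[124,63,-16],"spin":1.731},{"gripper":45,"delta_pos":[124,63,-16],"spin":1.731},{"gripper":45,"delta_pos":[124,63,-16],"spin":1.731}]' 100
python3 -c "
from h import *
goto(.507,-.077,.161,-103.5)
ims=overlay([25,30],'pics/p',(250,140,160,110,4.5),(290,150,130,130,3))
cv2.imwrite('pics/p1.png',ims['side']);cv2.imwrite('pics/p2.png',ims['top'])"
```

```text
clock: 19.05
position: [0.4776, -0.0704, 0.161]
ee_rot: [-0.0, 0.993, -0.116, -0.001]
contact_force: [-0.1, -0.8, -2.9]
width: 0.051
clock 19.05 pos [477.6 -70.4 161. ] jaw -103.4 w 51.0 F [-0.1 -0.8 -2.9]
delta [30.1 -0.4 -0.1] spin 0.002
```

View pics/p_side.png

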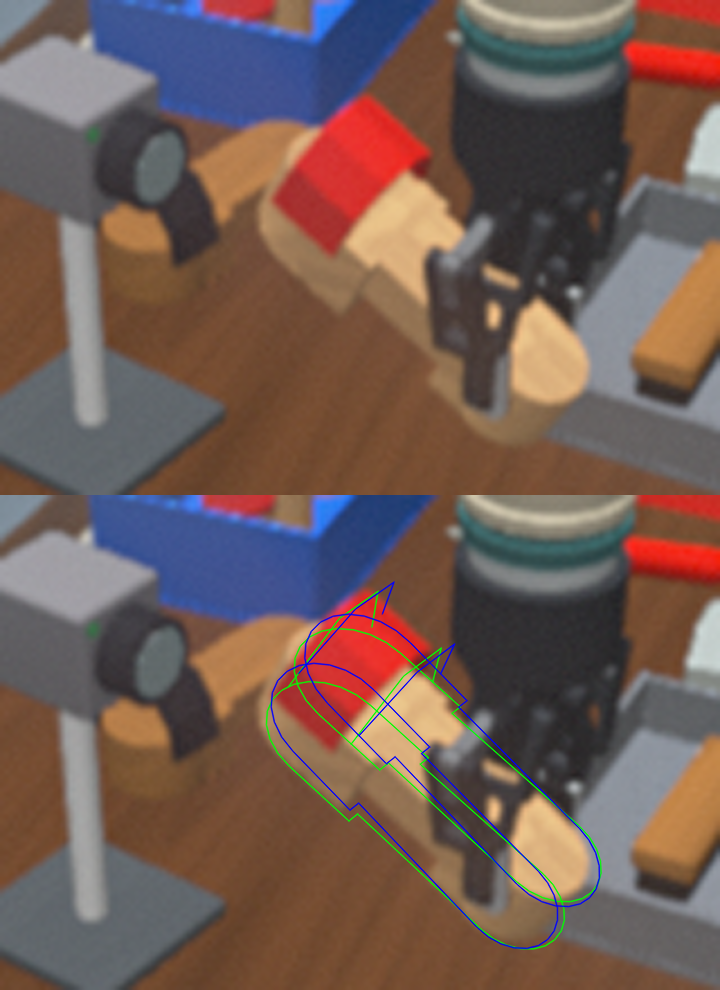

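View pics/p_top.png

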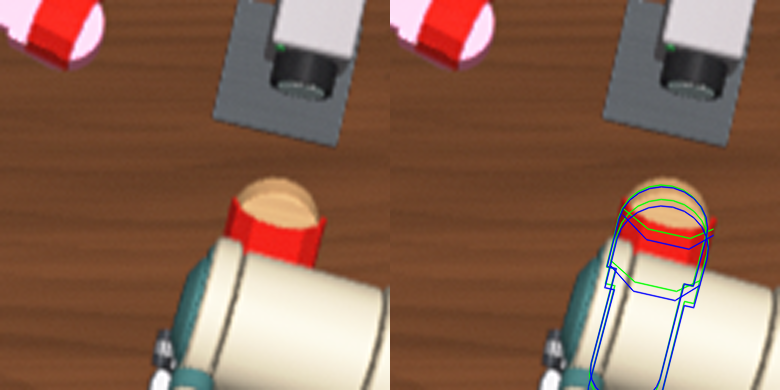

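```bash
cat > pf.py <<'E'
from h import *
def fine():
    a=np.radians(np.arange(90,271,3)); hr=.027
    o=[[-.053+hr*np.cos(t),hr*np.sin(t)] for t in a]
    b=np.radians(np.arange(-90,91,3)); o+=[[.067+.033*np.cos(t),.033*np.sin(t)] for t in b]
    return np.array(o)
F=fine(); LO=np.c_[F,np.full(len(F),-.028)]; HI=np.c_[F,np.full(len(F),.012)]
def pred(mid,yaw,p):
    g=lambda n,P:proj(n,Q(mid,yaw,P,p))
    lo,hi=g("side",LO),g("side",HI); st=g("side",[[.028,.033,-.028],[.028,.033,.012]])
    tp=np.r_[g("top",LO),g("top",HI)]
    both=np.r_[lo,hi]
    return dict(stepb=st[0],stept=st[1],heel_v=lo[:,1].max(),heel_u=hi[:,0].max(),toe_u=both[:,0].min(),
        top_v=tp[:,1].min(), top_u=tp)
def fitpose(m,yaw,guess):
    # m: measured dict in full-res pixels
    def f(x):
        d=pred(x[:3],yaw,x[3]); r=[]
        for k,v in m.items(): r+=list(np.atleast_1d(d[k]-np.array(v)))
        return r
    s=least_squares(f,guess,x_scale=[.01,.01,.01,5]); return s.x,np.round(s.fun,1)
E
python3 - <<'E'
from pf import *
us=lambda u,v:((u+.5)/4.5-.5+250,(v+.5)/4.5-.5+140)
ut=lambda u,v:((u+.5)/3-.5+290,(v+.5)/3-.5+150)
m=dict(stepb=us(344,313),stept=us(375,266),heel_v=us(0,442)[1],heel_u=us(588,0)[0],toe_u=us(259,0)[0],top_v=ut(0,177)[1])
st=manip.get_state();tx=rot(st["ee_rot"]).apply([1,0,0]);yaw=np.degrees(np.arctan2(tx[1],tx[0]))
x,r=fitpose(m,yaw,[.51,-.08,.195,28]);print(yaw,np.round(x[:3]*1e3,1),round(x[3],1),r)
d=R.from_euler('z',-yaw,degrees=True).apply(x[:3]-st["position"])*1e3;print("mid rel TCP fwd,left,up",np.round(d,1))
print("step dir pitch")
E
```

```text
-13.401892414884376 [521.2 -87.9 194.4] 26.8 [-0.5  0.1 -0.2 -0.4  0.5  0.6  0.5 -0.4]
mid rel TCP fwd,left,up [46.1 -7.  32.8]
step dir pitch
```

```bash
cat >> pf.py <<'E'
def fit3(m,st,left=0.,drop=()):
    tx=rot(st["ee_rot"]).apply([1,0,0]);yaw=np.degrees(np.arctan2(tx[1],tx[0]))
    M=lambda x:st["position"]+R.from_euler('z',yaw,degrees=True).apply([x[0],left,x[1]])
    def f(x):
        d=pred(M(x),yaw,x[2]); r=[]
        for k,v in m.items():
            if k not in drop: r+=list(np.atleast_1d(d[k]-np.array(v)))
        return r
    s=least_squares(f,[.036,.038,28],x_scale=[.01,.01,5])
    print("fwd,up mm",np.round(s.x[:2]*1e3,1),"pitch",round(s.x[2],1),"mid",np.round(M(s.x)*1e3,1),"res",np.round(s.fun,1)); return M(s.x),s.x[2]
E
python3 - <<'E'
from pf import *
us=lambda u,v:((u+.5)/4.5-.5+250,(v+.5)/4.5-.5+140)
ut=lambda u,v:((u+.5)/3-.5+290,(v+.5)/3-.5+150)
m=dict(stepb=us(344,313),stept=us(375,266),heel_v=us(0,442)[1],heel_u=us(588,0)[0],toe_u=us(259,0)[0],top_v=ut(0,177)[1])
st=manip.get_state()
fit3(m,st);fit3(m,st,0,("top_v",));fit3(m,st,-.003);fit3(m,st,0,("toe_u",))
E
```

```text
fwd,up mm [41.8 38.9] pitch 27.0 mid [518.7 -80.2 200.4] res [-0.8 -0.1 -0.4 -0.6  0.7  0.8  0.   0.3]
fwd,up mm [41.6 38.9] pitch 27.0 mid [518.5 -80.1 200.4] res [-0.8 -0.  -0.4 -0.6  0.7  0.9  0.1]
fwd,up mm [43.6 36.3] pitch 26.9 mid [519.7 -83.5 197.8] res [-0.7  0.  -0.4 -0.5  0.6  0.7  0.2  0. ]
fwd,up mm [41.8 38.9] pitch 27.0 mid [518.6 -80.2 200.4] res [-0.8 -0.1 -0.4 -0.6  0.7  0.8  0.3]
```

Fit from both views: pitch about 27 ± 1°, and the clog slid about 5 mm forward in the grip. There is plenty of time, so I'll go back to the rim for the last few degrees.

```bash
python3 -c "
from h import *
goto(.407,-.165,.11,-4.3)"
```

```text
clock 19.15 pos [478.  -70.5 161.5] jaw -103.4 w 51.3 F [-0.4  0.8 -1.8]
delta [-47.1 108.4  51.6] spin 1.412
```

```bash
python3 -m pendant '[{"gripper":45,"delta_pos":[-10,20,0],"spin":-0.15},{"gripper":45,"delta_pos":[-20,45,0],"spin":-0.3},{"gripper":45,"delta_pos":[-30,70,0],"spin":-0.44},{"gripper":45,"delta_pos":[-40,90,0],"spin":-0.59},{"gripper":45,"delta_pos":[-47,108,0],"spin":-0.74},{"gripper":45,"delta_pos":[-47,108,0],"spin":-0.89},{"gripper":45,"delta_pos":[-47,108,0],"spin":-1.04},{"gripper":45,"delta_pos":[-47,108,10],"spin":-1.19},{"gripper":45,"delta_pos":[-47,108,30],"spin":-1.34},{"gripper":45,"delta_pos":[-47,108,51],"spin":-1.48},{"gripper":45,"delta_pos":[-47,108,51],"spin":-1.63},{"gripper":45,"delta_pos":[-47,108,51],"spin":-1.731},{"gripper":45,"delta_pos":[-47,108,51],"spin":-1.731},{"gripper":45,"delta_pos":[-47,108,51],"spin":-1.731}]' 100
python3 -c "
from h import *
goto(.407,-.195,.0615,-4.3)"
```

```text
clock: 20.55
position: [0.4078, -0.1648, 0.1114]
ee_rot: [0.0, 0.734, 0.68, 0.0]
contact_force: [0.4, 0.3, -2.3]
width: 0.0515
clock 20.55 pos [ 407.8 -164.8  111.4] jaw -4.4 w 51.5 F [ 0.4  0.3 -2.3]
delta [-30.1   1.5  49.9] spin -0.002
```

```bash
python3 -m pendant '[{"gripper":45,"delta_pos":[0,0,30],"spin":0},{"gripper":45,"delta_pos":[-10,0,50],"spin":0},{"gripper":45,"delta_pos":[-25,0,50],"spin":0},{"gripper":45,"delta_pos":[-33,0,50],"spin":0},{"gripper":45,"delta_pos":[-38,0,50],"spin":0},{"gripper":45,"delta_pos":[-41,0,50],"spin":0},{"gripper":45,"delta_pos":[-44,0,49],"spin":0},{"gripper":45,"delta_pos":[-44,0,49],"spin":0}]' 30
python3 -c "
from h import *
goto(.407,-.195,.0615,-4.3)
overlay([27,32],'pics/q',(350,200,90,120,4.4),(280,250,130,80,3.7),dx=.045)"
```

```text
clock: 21.35
position: [0.4047, -0.2068, 0.063]
ee_rot: [-0.001, 0.734, 0.679, 0.002]
contact_force: [1.8, 5.7, 0.4]
width: 0.0513
clock 21.35 pos [ 404.7 -206.8   63. ] jaw -4.4 w 51.3 F [1.8 5.7 0.4]
delta [11.9  1.4  1.6] spin -0.003
```

View pics/q_side.png

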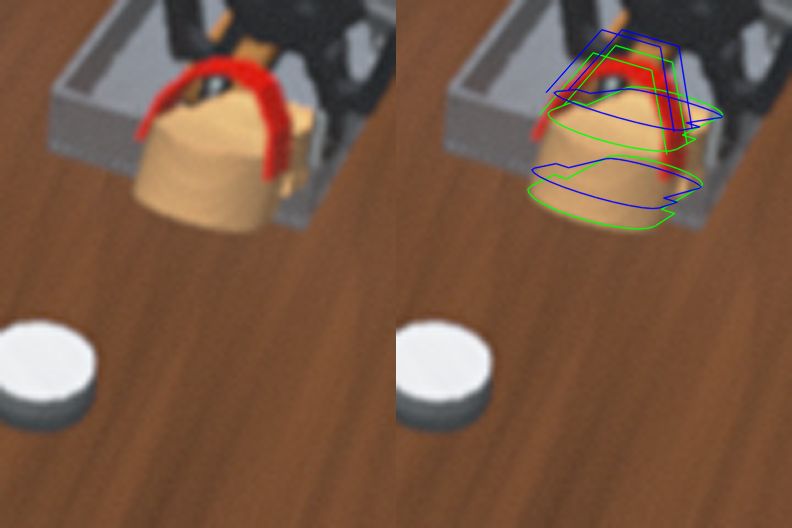

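Contact is just beginning, and the 27° overlay matches here too. Pushing farther.

```bash
python3 -m pendant '[{"gripper":45,"delta_pos":[-3,0,0],"spin":0},{"gripper":45,"delta_pos":[-6,0,-1],"spin":0},{"gripper":45,"delta_pos":[-9,0,-2],"spin":0},{"gripper":45,"delta_pos":[-11,0,-3],"spin":0},{"gripper":45,"delta_pos":[-11,0,-3],"spin":0}]' 30
python3 -c "
from h import *
goto(.407,-.195,.0615,-4.3)
overlay([27,32],'pics/r',(350,200,90,120,4.4),(280,250,130,80,3.7),dx=.045)"
```

```text
clock: 21.95
position: [0.403, -0.2097, 0.0652]
ee_rot: [-0.007, 0.736, 0.677, 0.006]
contact_force: [8.2, 25.2, 4.9]
width: 0.0513
clock 21.95 pos [ 403.  -209.7   65.2] jaw -4.7 w 51.3 F [ 8.2 25.2  4.9]
delta [14.9  2.8  4. ] spin -0.008
```

View pics/r_side.png

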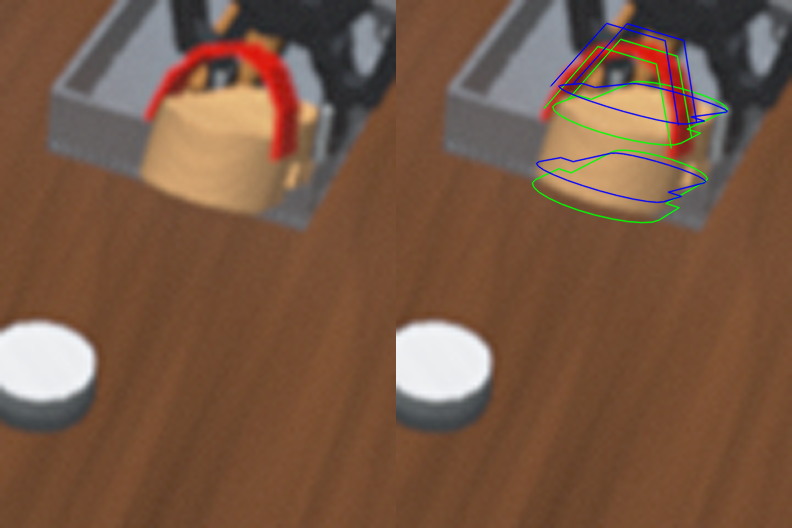

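```bash
python3 -m pendant '[{"gripper":45,"delta_pos":[-2,0,-1],"spin":0},{"gripper":45,"delta_pos":[-4,0,-2],"spin":0},{"gripper":45,"delta_pos":[-4,0,-2],"spin":0},{"gripper":45,"delta_pos":[-4,0,-2],"spin":0}]' 30
python3 -c "
from h import *
goto(.407,-.195,.0615,-4.3)
overlay([27,32],'pics/u',(350,200,90,120,4.4),(280,250,130,80,3.7),dx=.045)"
```

```text
clock: 22.45
position: [0.4018, -0.2112, 0.0668]
ee_rot: [-0.009, 0.736, 0.677, 0.007]
contact_force: [7.9, 29.3, 4.9]
width: 0.0512
clock 22.45 pos [ 401.8 -211.2   66.8] jaw -4.8 w 51.2 F [ 7.9 29.3  4.9]
delta [16.4  3.8  5.6] spin -0.008
```

View pics/u_side.png

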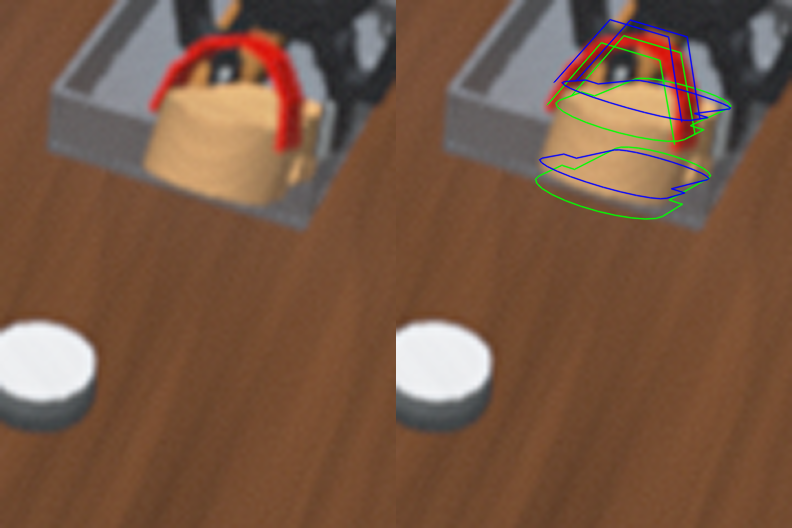

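```bash
python3 -m pendant '[{"gripper":45,"delta_pos":[-2,0,-1],"spin":0},{"gripper":45,"delta_pos":[-4,0,-2],"spin":0},{"gripper":45,"delta_pos":[-5,0,-2],"spin":0},{"gripper":45,"delta_pos":[-5,0,-2],"spin":0}]' 30
python3 -c "
from h import *
goto(.407,-.195,.0615,-4.3)
overlay([27,32],'pics/v',(350,200,90,120,4.4),(280,250,130,80,3.7),dx=.045)"
```

```text
clock: 22.95
position: [0.3996, -0.2153, 0.0686]
ee_rot: [-0.011, 0.736, 0.677, 0.007]
contact_force: [4.9, 28.6, 8.4]
width: 0.0509
clock 22.95 pos [ 399.6 -215.3   68.6] jaw -4.7 w 50.9 F [ 4.9 28.6  8.4]
delta [20.6  5.7  7.5] spin -0.008
```

View pics/v_side.png

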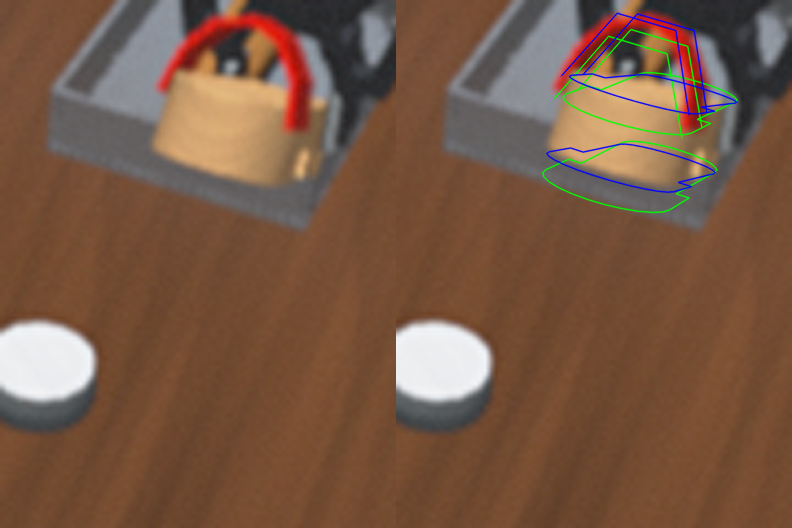

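Loaded pitch is about 33.5°, and last time it relaxed about 2.3°. Firm grip, back off, and go to the view point.

```bash
python3 -m pendant '[{"gripper":45,"delta_pos":[0,0,0],"spin":0},{"gripper":45,"delta_pos":[0,0,0],"spin":0},{"gripper":45,"delta_pos":[15,0,0],"spin":0},{"gripper":45,"delta_pos":[30,0,-20],"spin":0},{"gripper":45,"delta_pos":[50,0,-60],"spin":0},{"gripper":45,"delta_pos":[50,0,-95],"spin":0},{"gripper":45,"delta_pos":[50,0,-95],"spin":0},{"gripper":45,"delta_pos":[50,0,-95],"spin":0}]' 100
python3 -c "
from h import *
goto(.49,-.073,.161,-103.5)"
```

```text
clock: 23.85
position: [0.4069, -0.1789, 0.1653]
ee_rot: [0.002, 0.733, 0.68, 0.0]
contact_force: [-1.3, 0.3, -3.4]
width: 0.0514
clock 23.85 pos [ 406.9 -178.9  165.3] jaw -4.3 w 51.4 F [-1.3  0.3 -3.4]
delta [111.8  75.    4.3] spin -1.41
```

```bash
python3 -m pendant '[{"gripper":45,"delta_pos":[20,10,0],"spin":0.15},{"gripper":45,"delta_pos":[40,20,0],"spin":0.3},{"gripper":45,"delta_pos":[60,35,0],"spin":0.44},{"gripper":45,"delta_pos":[80,50,0],"spin":0.59},{"gripper":45,"delta_pos":[100,65,0],"spin":0.74},{"gripper":45,"delta_pos":[112,75,4],"spin":0.89},{"gripper":45,"delta_pos":[112,75,4],"spin":1.04},{"gripper":45,"delta_pos":[112,75,4],"spin":1.19},{"gripper":45,"delta_pos":[112,75,4],"spin":1.34},{"gripper":45,"delta_pos":[112,75,4],"spin":1.48},{"gripper":45,"delta_pos":[112,75,4],"spin":1.63},{"gripper":45,"delta_pos":[112,75,4],"spin":1.731},{"gripper":45,"delta_pos":[112,75,4],"spin":1.731},{"gripper":45,"delta_pos":[112,75,4],"spin":1.731},{"gripper":45,"delta_pos":[112,75,4],"spin":1.731}]' 100
python3 -c "
from h import *
goto(.507,-.077,.161,-103.5)
ims=overlay([27,32],'pics/w',(250,140,160,110,4.5),(290,150,130,130,3),dx=.045)"
```

```text
clock: 25.35
position: [0.4892, -0.0725, 0.1595]
ee_rot: [-0.0, 0.993, -0.117, -0.001]
contact_force: [-0.5, 0.3, -3.0]
width: 0.0512
clock 25.35 pos [489.2 -72.5 159.5] jaw -103.4 w 51.2 F [-0.5  0.3 -3. ]
delta [18.4  0.2 -1.5] spin 0.002
```

View pics/w_side.png

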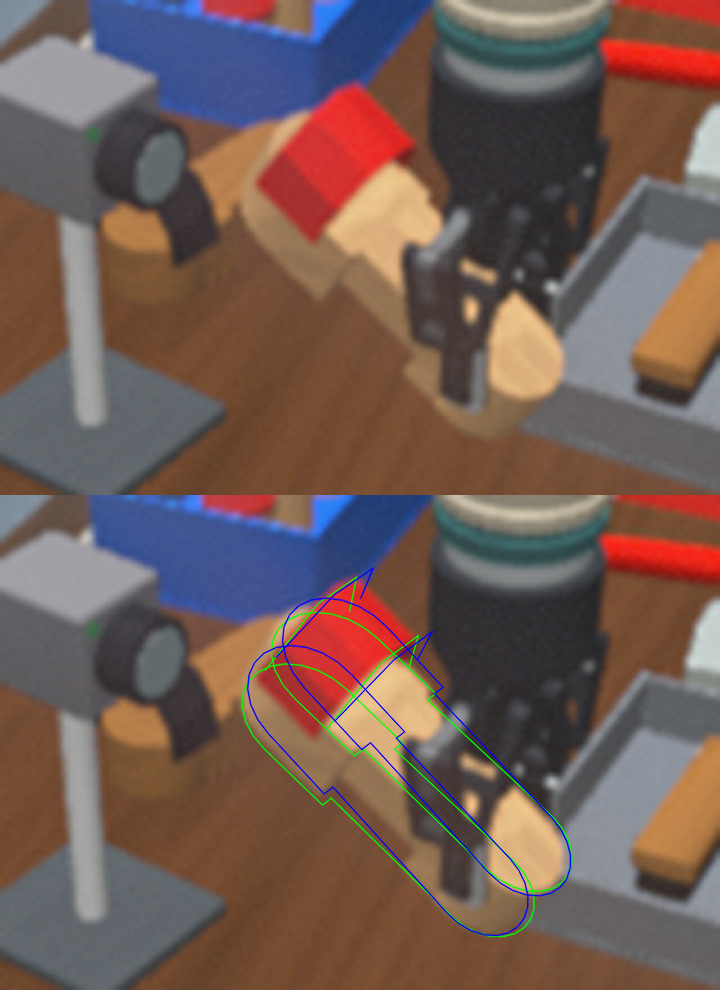

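View pics/w_top.png

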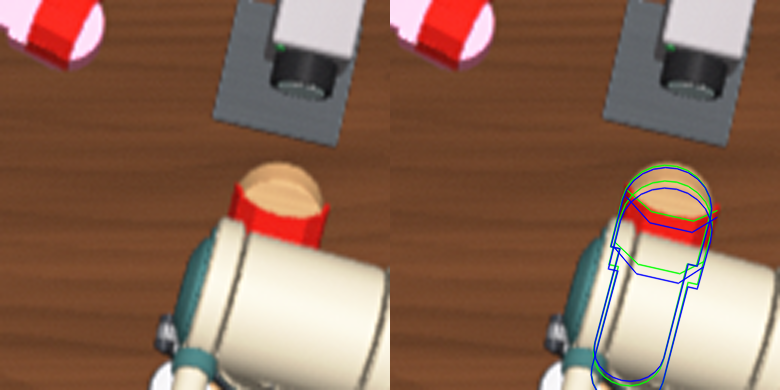

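Run:
```python
from pf import *
us=lambda u,v:((u+.5)/4.5-.5+250,(v+.5)/4.5-.5+140)
ut=lambda u,v:((u+.5)/3-.5+290,(v+.5)/3-.5+150)
m=dict(stepb=us(321,299),stept=us(353,254),heel_v=us(0,438)[1],heel_u=us(563,0)[0],toe_u=us(240,0)[0],top_v=ut(0,162)[1])
st=manip.get_state()
fit3(m,st);fit3(m,st,0,("heel_v",));fit3(m,st,0,("heel_u",));fit3(m,st,0,("stept",));fit3(m,st,0,("top_v","toe_u"))
i=optics.get_image("side"); crop(i,290,150,100,95,7,"pics/x.png")
```

```text
fwd,up mm [42.3 40.6] pitch 30.8 mid [530.6 -82.4 200.5] res [-0.7  0.   0.1 -0.1  0.1  0.4  0.1  0.1]
fwd,up mm [42.3 40.5] pitch 31.0 mid [530.6 -82.4 200.4] res [-0.8  0.   0.2 -0.   0.3  0.1  0.1]
fwd,up mm [41.8 41.1] pitch 29.7 mid [530.1 -82.2 201. ] res [-0.5  0.2  0.2 -0.1 -0.1  0.1  0.2]
fwd,up mm [42.2 40.8] pitch 31.0 mid [530.5 -82.3 200.7] res [-0.7 -0.1  0.1  0.4  0.1  0.1]
fwd,up mm [42.2 40.6] pitch 30.9 mid [530.5 -82.3 200.6] res [-0.7  0.   0.2 -0.1  0.1  0.4]
```

View pics/x.png

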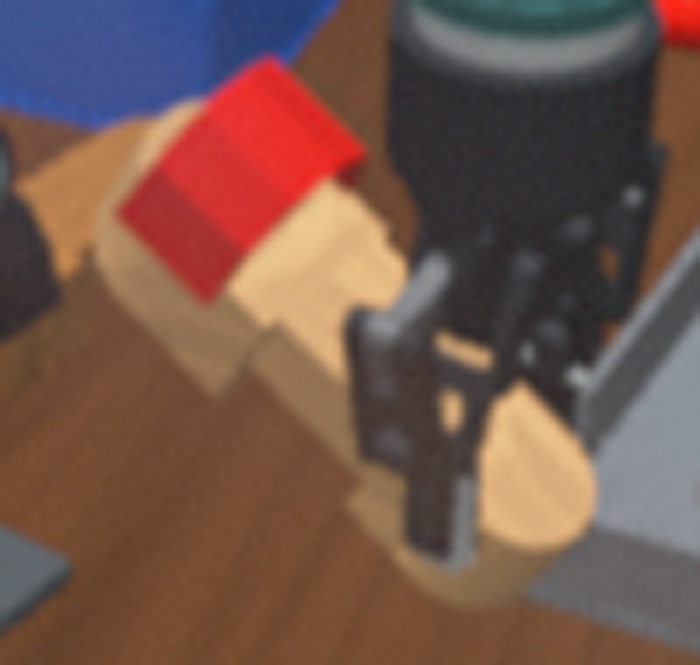

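Pitch now fits at about 30.7° and red_mid at (530.6, -82.4, 200.5) mm. The target is (542.4, -85.4, 200), which is 12 mm forward.

```bash
python3 -m pendant '[{"gripper":45,"delta_pos":[4,0,0],"spin":0},{"gripper":45,"delta_pos":[8,0,0],"spin":0},{"gripper":45,"delta_pos":[12,0,0],"spin":0},{"gripper":45,"delta_pos":[12,0,0],"spin":0},{"gripper":45,"delta_pos":[12,0,0],"spin":0},{"gripper":45,"delta_pos":[12,0,0],"spin":0},{"gripper":45,"delta_pos":[12,0,0],"spin":0}]' 100
python3 -c "
from h import *
goto(.502,-.0757,.160,-103.5)
ims=overlay([30.7],'pics/y',(240,130,160,110,4.5),(290,140,130,130,3),dx=.0465,dz=.0005)
cv2.imwrite('pics/y1.png',np.hstack([cv2.resize(ims['side'],(400,300)),cv2.resize(ims['top'],(400,300))]))"
```

```text
clock: 26.2
position: [0.5012, -0.0753, 0.1603]
ee_rot: [0.0, 0.993, -0.117, -0.0]
contact_force: [0.1, -0.7, -3.0]
width: 0.0512
clock 26.2 pos [501.2 -75.3 160.3] jaw -103.5 w 51.2 F [ 0.1 -0.7 -3. ]
delta [0.9 0.2 0.3] spin 0.0
```

View pics/y_side.png

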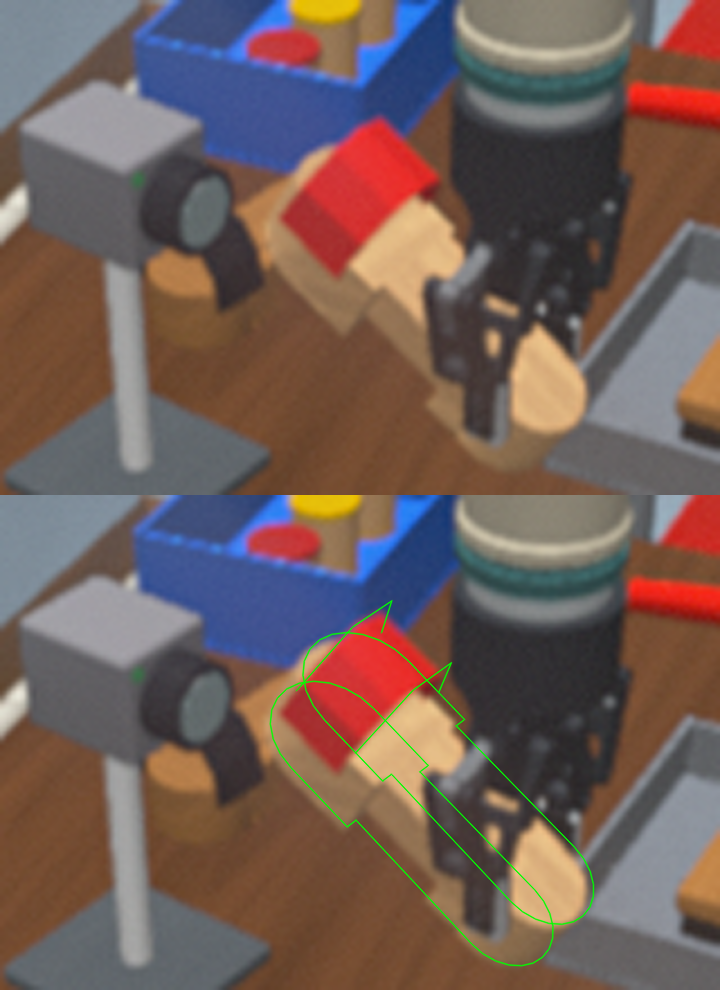

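View pics/y_top.png

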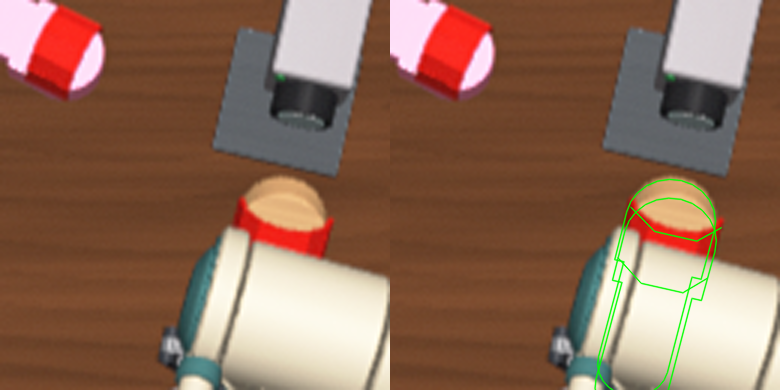

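View pics/y1.png

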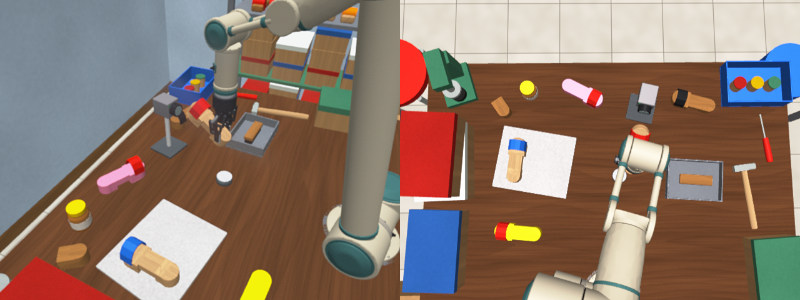

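```bash
python3 -m pendant '[{"gripper":45,"delta_pos":[0,0,0],"spin":0},{"gripper":45,"delta_pos":[0,0,0],"spin":0},{"gripper":45,"delta_pos":[0,0,0],"spin":0},{"gripper":45,"delta_pos":[0,0,0],"spin":0}]' 100
python3 -c "
from h import *
s=manip.get_state(); print(np.round(s['qd'],3), np.round(s['position'],4))
print(ticket.sign_off())"
```

```text
clock: 26.7
position: [0.5014, -0.0753, 0.1603]
ee_rot: [0.0, 0.993, -0.117, 0.0]
contact_force: [-0.4, 0.9, -3.3]
width: 0.0514
[-0.001  0.002  0.    -0.001 -0.001 -0.002] [ 0.5014 -0.0753  0.1603]
the job is handed in; nothing more can be done
None
```

The job is handed in at 26.7 s. The brush is lying released in the grey tray, and the red-strapped clog is held still in front of the camera with its toe tipped up towards the lens.

- **How the tilt was made:** the tool can only point straight down, so I gripped the clog about 41 mm behind red_mid. I then tipped it by hooking the heel's lower edge on the tray's outer rim, and held it with 100 N at the end.
- **Last checks:**
  - Pitch fits at about 30.7°, give or take 1°.
  - red_mid is at about (542, -85, 201) mm, against a target of (542, -85, 200) mm.
  - Joint speeds are near zero.
  - The last side picture shows the blue-strapped clog and the tin where they were, the brush in the tray, and clear space to the camera.
- **What went wrong or disagreed:**
  - The first hook slid over the rim.
  - The first tilt relaxed to 27°, so I went back to the rim for the rest.
  - The clog slid about 5 mm in the grip, which I allowed for in the final position.
  - A free fit put the clog 7 mm off sideways. That is not possible in this grip, so I held the sideways offset at zero. The side-view overlay still differs by about 1 pixel, within the 2 mm calibration.

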